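Change the cells of the car-lift transmitters and lock the spent ones away

TASK

Press a fresh button cell flush into the battery recess of every open hand transmitter on the bench, and put every spent cell (the ones with yellow tape) into the white child-resistant tub: press its red cap down hard while turning it anticlockwise, then lift it off. When the spent cells are in, put the cap back on, press it down and turn it clockwise until it locks again; leave everything else on the bench where it is and keep fresh cells out of the tub.

Things in the scene. Friction and masses are not known exactly. Their poses are not given: they have to be found in the camera images.
- tub: White tub with a yellow band, fixed (clamped in a steel bracket, foot plate 110 x 90 mm). Origin: centre of the underside, z up. Body 72 mm across up to its shoulder at 70 mm; neck above it 48 mm outside, 40 mm inside diameter, rim at 96 mm, open down to a floor at 8 mm. Four lugs on the neck, at the tub's +x, +y, -x and -y, hold the cap's four tabs; black marks on the side.
- tub_mouth (a point): Centre of the tub's mouth, on the axis at the rim, 96 mm above the underside; same axes as the tub. Round the rim a sprung black seal ring stands 6 mm up: it pushes the locked cap up with 12 N and gives 6 mm under 17 N.
- cap: Red push-and-turn cap, loose, 0.06 kg: ribbed skirt 70 mm across, 26 mm high. Origin: centre of the skirt's lower edge, z up. Tabs inside the lower edge at its +x, +y, -x, -y. Locked: origin 80 mm above the tub's, line in line with the tub's x (or y: any quarter turn fits). To open: press down 4.5 to 6 mm (16 to 17 N), keep it down, turn anticlockwise from above 0.5 to 1.0 rad (free from 0.42 on), lift off.
- cap_top (a point): Centre of the top of the cap, 46 mm above the cap's origin, same axes. The cap's upper part is a ribbed round grip 42 mm across and 20 mm high, standing on the flat top of the wider skirt; a white line across it lies along the cap's x. Gripped there by its sides the cap can be pressed and turned; without pressing it will not turn.
- tub_lock (a point): Point on the tub's axis where the cap's origin is when locked; same axes as the tub. To close: set the cap on straight, line 0.5 to 1.0 rad anticlockwise of x (or y); it meets the seal at this height. Press 5 to 6 mm down, turn clockwise to the stop (in line, up to 0.05 rad past), let it rise behind the 3.5 mm catches. Set on within 0.4 rad of in line, it sits on the lugs, 8 mm high.
- tray: Low blue tray, fixed, 70 by 190 mm (its x, y), rim 6 mm high, floor 3 mm above the bench; holds the fresh cells in a row along its y. Origin at the centre of its underside.
- handset1: First car-lift hand transmitter, loose, 0.26 kg, grey with black rubber ends, lying face down with its battery cover off; 123 mm long (its x) by 58 mm wide (its y) by 26 mm high. Origin at the centre of its underside. The round battery recess lies 18 mm from the origin along its +x. May be absent.
- handset2: Second car-lift hand transmitter, loose, 0.26 kg, grey with black rubber ends, lying face down with its battery cover off; 123 mm long (its x) by 58 mm wide (its y) by 26 mm high. Origin at the centre of its underside. The round battery recess lies 18 mm from the origin along its +x. May be absent.
- handset1_recess (a point): Centre of the mouth of the first transmitter's recess, level with the upper face; z up, x along the housing. 27.5 mm across: 1.5 mm play round a cell. A stiff brass contact plate in it, held by friction, leaves a cell 4 mm proud; pushed down with 6 to 8 N it slides 4 mm to its stop and stays, the cell's top then being flush.
- handset2_recess (a point): Centre of the mouth of the second transmitter's recess, level with the upper face; z up, x along the housing. 27.5 mm across: 1.5 mm play round a cell. A stiff brass contact plate in it, held by friction, leaves a cell 4 mm proud; pushed down with 6 to 8 N it slides 4 mm to its stop and stays, the cell's top then being flush.
- fresh1: Fresh button cell, a flat steel disc 24.5 mm across and 7.7 mm thick, 10 g; origin at its centre, z its axis. Bare bright steel. Starts in the blue tray.
- fresh2: Fresh button cell, a flat steel disc 24.5 mm across and 7.7 mm thick, 10 g; origin at its centre, z its axis. Bare bright steel. Starts in the blue tray.
- fresh3: Fresh button cell, a flat steel disc 24.5 mm across and 7.7 mm thick, 10 g; origin at its centre, z its axis. Bare bright steel. Starts in the blue tray.
- spent1: Spent button cell, a flat steel disc 24.5 mm across and 7.7 mm thick, 10 g; origin at its centre, z its axis. It has a strip of yellow tape across its faces. Starts lying on the bench. May be absent.
- spent2: Spent button cell, a flat steel disc 24.5 mm across and 7.7 mm thick, 10 g; origin at its centre, z its axis. It has a strip of yellow tape across its faces. Starts lying on the bench. May be absent.
- spent3: Spent button cell, a flat steel disc 24.5 mm across and 7.7 mm thick, 10 g; origin at its centre, z its axis. It has a strip of yellow tape across its faces. Starts lying on the bench. May be absent.
- reflector: Polished headlamp reflector bowl, 132 mm across, 66 mm high; not to be moved. Origin at the centre of its underside.
- spraycan: Spray can, 66 mm across, 170 mm high; not to be moved. Origin at the centre of its underside.
- driver: Screwdriver, 200 mm long, lying on the bench; not to be moved.
- bulbbox: Small cardboard box, 60 by 60 by 75 mm high; not to be moved. Origin at the centre of its underside.
Things that resemble listed ones, but are neither listed nor needed, are in the scene too. There is more than one size of the cap; the one meant has the size given above.

How it is judged:
On the way, in this order (a step that is already met when the one before it is completed fails the run):
1. the cap has been pressed, turned and taken off the tub (horizontal distance between cap and tub above 0.06 m), for 0.2 s.
2. every spent cell is in the tub (horizontal distance between each of spent1, spent2, spent3 and tub below 0.034 m and z of each of spent1, spent2, spent3 in the frame of tub below 0.075 m), for 0.2 s.
At the end, for the whole second after the job is handed in: All spent cells in the tub; cap locked on it (line within 0.16 rad of the marks, lower edge 78.2 to 82.5 mm above the underside, centred to 4 mm); each transmitter has a fresh cell centred to 3 mm, level to 0.08 rad, its top within 1 mm of flush; all at rest (all of step 2 and ((x of fresh1 in the frame of handset1_recess between -0.003 and 0.003 m and y of fresh1 in the frame of handset1_recess between -0.003 and 0.003 m and z of fresh1 in the frame of handset1_recess between -0.0055 and -0.0028 m and angle between the z axis of fresh1 and the z axis of handset1_recess, either way round below 0.08 rad) or (x of fresh2 in the frame of handset1_recess between -0.003 and 0.003 m and y of fresh2 in the frame of handset1_recess between -0.003 and 0.003 m and z of fresh2 in the frame of handset1_recess between -0.0055 and -0.0028 m and angle between the z axis of fresh2 and the z axis of handset1_recess, either way round below 0.08 rad) or (x of fresh3 in the frame of handset1_recess between -0.003 and 0.003 m and y of fresh3 in the frame of handset1_recess between -0.003 and 0.003 m and z of fresh3 in the frame of handset1_recess between -0.0055 and -0.0028 m and angle between the z axis of fresh3 and the z axis of handset1_recess, either way round below 0.08 rad)) and ((x of fresh1 in the frame of handset2_recess between -0.003 and 0.003 m and y of fresh1 in the frame of handset2_recess between -0.003 and 0.003 m and z of fresh1 in the frame of handset2_recess between -0.0055 and -0.0028 m and angle between the z axis of fresh1 and the z axis of handset2_recess, either way round below 0.08 rad) or (x of fresh2 in the frame of handset2_recess between -0.003 and 0.003 m and y of fresh2 in the frame of handset2_recess between -0.003 and 0.003 m and z of fresh2 in the frame of handset2_recess between -0.0055 and -0.0028 m and angle between the z axis of fresh2 and the z axis of handset2_recess, either way round below 0.08 rad) or (x of fresh3 in the frame of handset2_recess between -0.003 and 0.003 m and y of fresh3 in the frame of handset2_recess between -0.003 and 0.003 m and z of fresh3 in the frame of handset2_recess between -0.0055 and -0.0028 m and angle between the z axis of fresh3 and the z axis of handset2_recess, either way round below 0.08 rad)) and horizontal distance between cap and tub below 0.004 m and z of cap in the frame of tub between 0.0782 and 0.0825 m and (angle between the x axis of cap and the x axis of tub, either way round below 0.16 rad or angle between the x axis of cap and the y axis of tub, either way round below 0.16 rad) and angle between cap's own z axis and vertical below 0.06 rad and linear speed of each of cap, spent1, spent2, spent3, fresh1, fresh2, fresh3, handset1, handset2 below 0.02 m/s); the robot touches nothing.
It fails at once if a bystander (reflector, spray can, screwdriver, box) is moved more than 3 cm (distance of any of reflector, spraycan, driver, bulbbox from where it was at the start of the episode above 0.03 m).
It fails at once if a fresh cell goes into the tub ((horizontal distance between fresh1 and tub below 0.034 m and z of fresh1 in the frame of tub below 0.09 m) or (horizontal distance between fresh2 and tub below 0.034 m and z of fresh2 in the frame of tub below 0.09 m) or (horizontal distance between fresh3 and tub below 0.034 m and z of fresh3 in the frame of tub below 0.09 m)).
Of spent1, spent2, spent3 only 2 to 3 are there at a start; the rules pass over those that are not, and their reading is None.
Of handset1, handset2 only 1 to 2 are there at a start; the rules pass over those that are not, and their reading is None.
At some moment in a run one of spent1, spent2, spent3, handset1, handset2 may be knocked a few centimetres aside while the robot is not near it.
Once in a run the grip may slacken for a moment while it holds something.
It also fails if it takes over 210 s, if anything falls off the work surface, if the arm or the gripper's body presses on something with over 40 N, if the wrist force passes 120 N, or if a joint passes its speed limit or range.

ROBOT

A 6-joint arm with a two-finger parallel gripper is mounted at the origin on the work surface. World frame = base frame: x ahead of the robot, y to its left, z up, the work surface at z = 0. Lengths are in m, angles in rad, forces in N, time in s.
With the tool pointing down it reaches from about 0.375 to 0.9 m from the base axis. Payload 3.1 kg.
Tool frame: the origin (TCP) lies on the centre line of the jaws, within the pads' length; the fingertips stand 25 mm ahead of it and the grasp point (between the pads) lies 6 mm ahead of it (robot.nose_length is the y of the fingertips in the tool frame, in m); y points along the fingers, z is the direction in which the jaws open and shut, and the axes are right-handed (so a half turn about y gives the same grasp; the last joint's range is limited). The gripper opens to 87 mm and grips with 3 to 60 N. Pads are 19 mm wide; open, the fingers measure 117 mm over their backs; the gripper's body (75 mm by 190 mm) begins 51 mm behind the grasp point.
Start: joints at [1.161, 0.527, 1.433, -0, 1.181, -0.178], TCP at [0.144, 0.608, 0.222] pointing down, gripper open.
Joint ranges: [-3.08, 3.08], [-0.75, 2.2], [0.22, 2.44], [-1.43, 4.57], [0, 2.65], [-2.85, 2.85]. Speed limits (rad/s): [2.79, 2.79, 3.14, 3.14, 3.14, 3.14].

INTERFACE

Orientations are given as a unit quaternion [x, y, z, w].
In Python, from rig import robot, eyes, ticket gives the robot as it stands.
- The arm moves only by the tool play_rows, never from a script. Its argument "series" is a list of rows, each a list of 7 numbers: the opening, from 0 (shut) to 1 (fully open), then the shift along the tool's x, y, z scaled (see below), then the turn, a rotation vector about the tool's x, y, z scaled (see below). In form: [[claw, dx, dy, dz, ax, ay, az], ...]. A call has 1 to 12 rows; each row shifts and turns the commanded pose from where the row before left it, along the tool's axes as they then stand; what a row does not reach is not made up. The controller multiplies each number of a shift by 100 mm and each number of a turn by 180 degrees. A row lasts 1/12 s, in which the tool goes at most 41.7 mm and 7.16 degrees, less where a joint would pass 70% of its speed; a pose out of reach is approached as far as the arm can. A call with a number of a shift or a turn outside -1 to 1 is refused whole. A call with a gripper value outside its range is refused whole. The fingers move at their own pace and stop on an object; "grip_force" is the grip in N (left out, the last holds). Time passes only in rows, so rows that do not move let the fingers close. It gives the time, the measured TCP pose, the force and the opening at its end, in the units of the state.
- robot.get_obs(): the state, without advancing time (a new reading comes with each control period).
- eyes.camera(name): name is "side" or "top" or "wrist"; returns the picture (400x640x3 uint8, red, green, blue); there is no depth.
- eyes.camera_params(name): a dict with "K" (3x3 intrinsics, pixels), "rvec" (rotation vector, rad) and "tvec" (3), from world to camera coordinates, as OpenCV has them. Camera axes: x right, y down, z forward; pixel columns grow to the right and rows downward; lengths in m; the calibration is good to about 2 mm. The wrist camera is an equidistant fisheye: a pixel r from the principal point sees the ray r / f radians off the axis. A picture is of the moment at which its call begins: read the wrist's pose just before it. camera_params takes no time and is no camera call; for the wrist camera it gives the pose at the moment of the call.
- ticket.hand_in(): hands the job in, once; it reports no verdict.
The state is a dict: "time": time; "q": joint angles; "joint_velocities": joint speeds; "joint_torque": joint torques, N m; "position": TCP position; "tool_rot": TCP orientation; "ft_force": force on the tool from outside, world axes, zero at the start; "moment": the same for the moment, N m; "grip_width": finger opening in m.
Only numpy, scipy, OpenCV 4.12 (cv2) and the standard library are available. Lean on these libraries where they do the work, as an engineer would, in place of code of your own. Each camera call takes 0.05 s, during which the arm holds its last target.

## Working session

There is one attempt and no reset: what is moved stays moved. The work goes in short steps, Python scripts to look and compute and a tool call to move; the robot and the scene stay as the last step left them, time stands still between calls to the robot, and variables do not carry over. Pictures are saved under pics/ and viewed, and the job is handed in when it is done.

Besides the shell and the picture viewer there is one more tool, called after ">>>" in YAML: its name, and indented under it one key for each argument. play_rows: Moves the arm, as the interface text tells. Its arguments: {"type":"object","properties":{"series":{"type":"array","items":{"type":"array","items":{"type":"number"}}},"grip_force":{"type":"number"}},"required":["series"]}

```bash
ls; mkdir -p pics
cat > h.py <<'E'
import numpy as np, cv2
from scipy.spatial.transform import Rotation as R
from rig import robot, eyes, ticket
def save(name, img, crop=None, s=1):
    if crop: x0,y0,x1,y1=crop; img=img[y0:y1,x0:x1]
    img=cv2.resize(img,None,fx=s,fy=s,interpolation=cv2.INTER_CUBIC) if s!=1 else img
    cv2.imwrite('pics/'+name+'.png', img[:,:,::-1])
def ray(cam,u,v,p=None):
    p=p or eyes.camera_params(cam); K=np.array(p['K']); Rm=R.from_rotvec(np.array(p['rvec']).ravel()).as_matrix(); t=np.array(p['tvec']).ravel()
    x=(u-K[0,2])/K[0,0]; y=(v-K[1,2])/K[1,1]
    if cam=='wrist':
        r=np.hypot(x,y); d=np.array([x/r*np.sin(r),y/r*np.sin(r),np.cos(r)]) if r>1e-9 else np.array([0,0,1.])
    else: d=np.array([x,y,1.])
    return -Rm.T@t, Rm.T@d
def atz(cam,u,v,z,p=None):
    o,d=ray(cam,u,v,p); return o+d*(z-o[2])/d[2]
def proj(cam,P,p=None):
    p=p or eyes.camera_params(cam); K=np.array(p['K']); Rm=R.from_rotvec(np.array(p['rvec']).ravel()).as_matrix(); t=np.array(p['tvec']).ravel()
    c=Rm@np.array(P)+t
    if cam=='wrist':
        th=np.arctan2(np.hypot(c[0],c[1]),c[2]); n=np.hypot(c[0],c[1])+1e-12; return K[0,0]*th*c[0]/n+K[0,2],K[1,1]*th*c[1]/n+K[1,2]
    return K[0,0]*c[0]/c[2]+K[0,2],K[1,1]*c[1]/c[2]+K[1,2]
def st():
    o=robot.get_obs(); print('t',round(o['time'],2),'pos',np.round(o['position'],4),'F',np.round(o['ft_force'],1),'w',round(float(o['grip_width']),4)); M=R.from_quat(o['tool_rot']).as_matrix(); print('x',M[:,0].round(3),'y',M[:,1].round(3),'z',M[:,2].round(3)); return np.array(o['position']),M
def go(P,yawz=None):
    """print shift in tool axes (units of 100mm), remaining yaw so that tool z axis has world heading yawz"""
    p,M=st(); d=M.T@(np.array(P)-p); print('shift/100mm',(d*10).round(3))
    # tilt correction + yaw
    if yawz is not None:
        best=None
        for a in (yawz,yawz+np.pi):
            z=np.array([np.cos(a),np.sin(a),0]); y=np.array([0,0,-1.]); x=np.cross(y,z); T=np.stack([x,y,z],1)
            rv=R.from_matrix(M.T@T).as_rotvec()
            print('rotvec/180deg',(rv/np.pi).round(4), 'deg',np.degrees(np.linalg.norm(rv)).round(1))
E
python3 - <<'E'
from h import *
o=robot.get_obs(); print(o)
for c in('side','top','wrist'):
    p=eyes.camera_params(c); print(c,p); im=eyes.camera(c); save(c+'0',im); np.save(c+'0.npy',im)
E
```

```text
pics
{'time': 0.0, 'q': array([ 1.16051119e+00,  5.28480178e-01,  1.43392283e+00, -1.35361614e-05,
        1.18138152e+00, -1.78519432e-01]), 'joint_velocities': array([ 0.00073077, -0.00170382, -0.00089719, -0.0006079 , -0.00061579,
        0.00036237]), 'joint_torque': array([ 2.27714099e-04, -4.40041602e+01, -1.76590115e+01,  6.33006776e-02,
        5.82655671e-02, -1.61943826e-04]), 'position': array([0.14324569, 0.60759892, 0.2207565 ]), 'tool_rot': array([ 0.70310696, -0.08197705,  0.08153579, -0.70162118]), 'ft_force': array([-0.02634789, -0.23344647, -0.26951088]), 'moment': array([-0.0150805 ,  0.01609593, -0.03617868]), 'grip_width': 0.08686858842495288}
side {'K': array([[376.85850062,   0.        , 318.25274091],
       [  0.        , 376.85850062, 196.37640055],
       [  0.        ,   0.        ,   1.        ]]), 'rvec': array([ 2.04801297, -0.51926509,  0.32493932]), 'tvec': array([-0.53131779,  0.24386919,  0.98915072])}
top {'K': array([[366.29179016,   0.        , 317.14790656],
       [  0.        , 366.29179016, 193.17708937],
       [  0.        ,   0.        ,   1.        ]]), 'rvec': array([ 2.11851073, -2.10813209,  0.16953986]), 'tvec': array([0.01000834, 0.62122164, 0.99990791])}
wrist {'K': array([[309.70691629,   0.        , 325.47765448],
       [  0.        , 309.70691629, 201.66930442],
       [  0.        ,   0.        ,   1.        ]]), 'rvec': array([-2.30123822, -1.82373134, -0.2255084 ]), 'tvec': array([-0.62154473, -0.02944433,  0.38912952])}
```

View pics/top0.png

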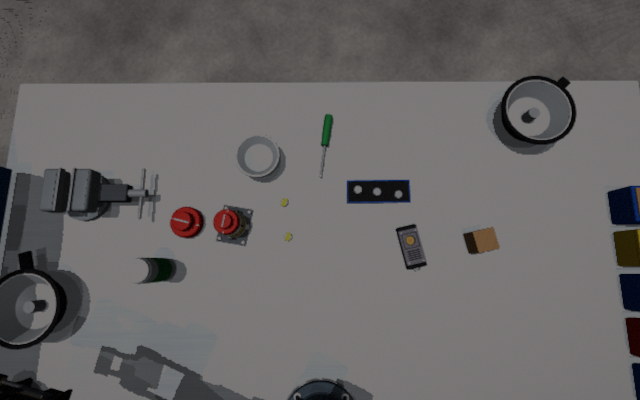

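View pics/side0.png

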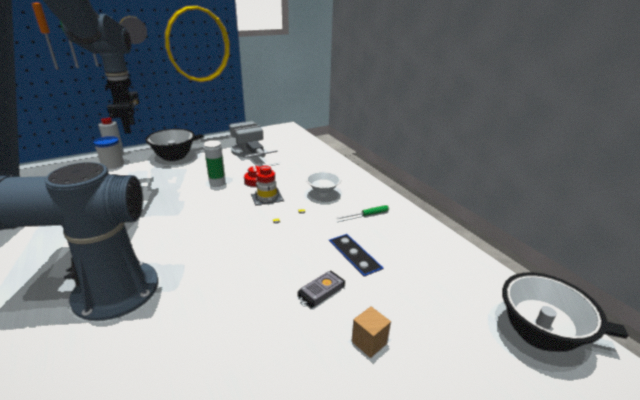

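View pics/wrist0.png

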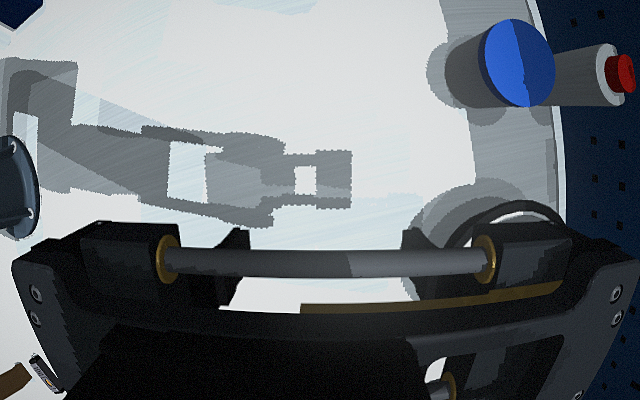

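Run:
```python
from h import *
im=np.load('top0.npy')
save('top0a',im,(120,110,320,260),4); save('top0b',im,(310,110,510,280),4)
im=np.load('side0.npy'); save('side0a',im,(180,120,400,320),3)
```

```text
(no output)
```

View pics/top0a.png

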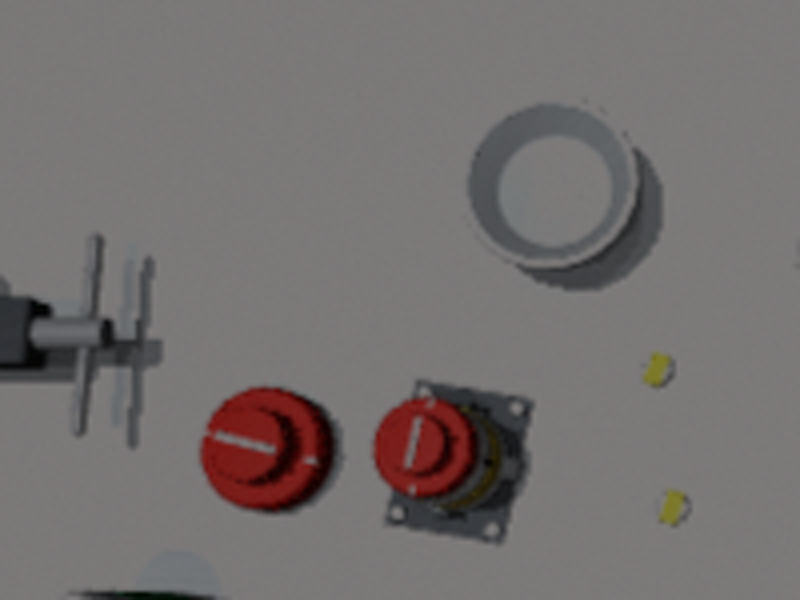

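View pics/top0b.png

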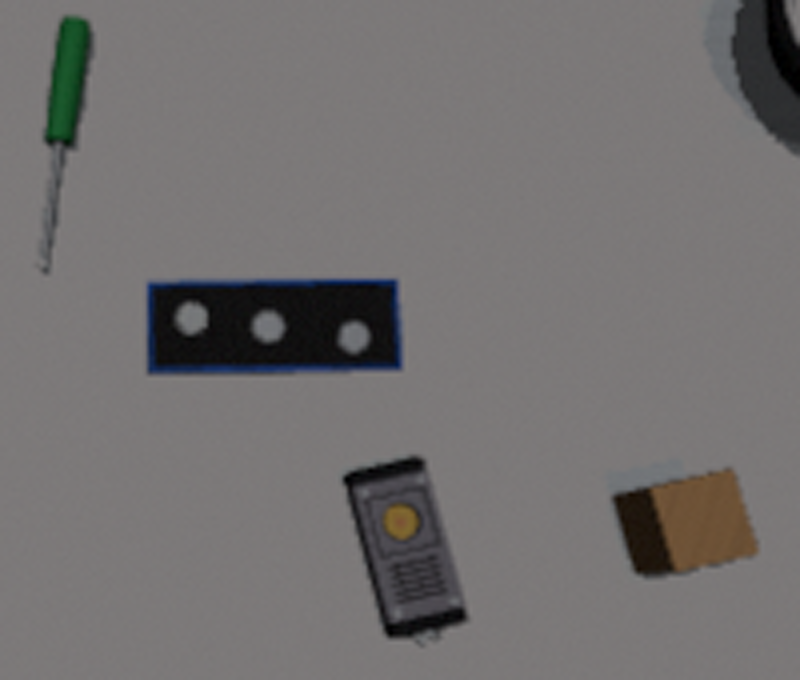

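View pics/side0a.png

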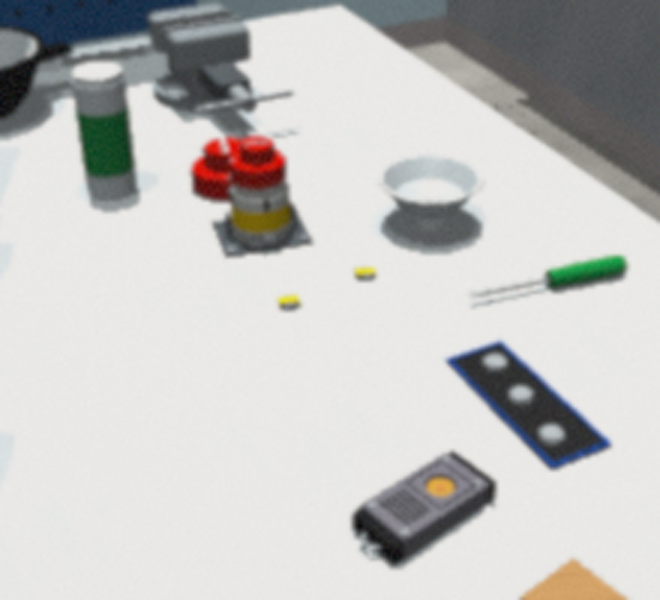

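Run:
```python
from h import *
def A(n,cu,cv,x0,y0,z,s=4):
    P=atz('top',x0+(cu+.5)/s-.5,y0+(cv+.5)/s-.5,z); print(n,P.round(4)); return P
a=lambda n,u,v,z:A(n,u,v,120,110,z); b=lambda n,u,v,z:A(n,u,v,310,110,z)
a('captop',420,443,.126)
p1=a('line1',417,420,.126);p2=a('line2',408,468,.126)
a('skirt',425,448,.106)
for i,(u,v) in enumerate([(423,380),(533,401),(497,543),(387,522)]): a('foot%d'%i,u,v,.004)
a('decoycap',268,448,.026)
a('sp1',659,370,.0077);a('sp2',675,508,.0077)
for u,v in[(192,318),(268,326),(354,337)]: b('fr',u,v,.0107)
for u,v in[(148,284),(397,281),(401,368),(149,373)]: b('tray',u,v,.006)
b('recess',401,521,.026)
for u,v in[(347,476),(421,459),(466,619),(388,636)]: b('hs',u,v,.026)
a('bowl',555,185,.066);a('bowlfloor',557,190,.005)
print(atz('top',140,270,.17),atz('top',482,240,.075),atz('top',327,130,.01),atz('top',321,177,.005))
q=eyes.camera_params('top'); Rm=R.from_rotvec(q['rvec']).as_matrix(); print('cam',-Rm.T@q['tvec'])
```

```text
captop [0.5337 0.2585 0.126 ]
line1 [0.5492 0.2614 0.126 ]
line2 [0.5169 0.2657 0.126 ]
skirt [0.5325 0.2605 0.106 ]
foot0 [0.5951 0.293  0.004 ]
foot1 [0.5793 0.2085 0.004 ]
foot2 [0.4728 0.2311 0.004 ]
foot3 [0.4878 0.3143 0.004 ]
decoycap [0.5405 0.3995 0.026 ]
sp1 [0.6028 0.1131 0.0077]
sp2 [0.4992 0.0988 0.0077]
fr [ 0.6427 -0.1078  0.0107]
fr [ 0.6367 -0.1647  0.0107]
fr [ 0.6285 -0.2288  0.0107]
tray [ 0.6699 -0.0751  0.006 ]
tray [ 0.6726 -0.2636  0.006 ]
tray [ 0.6058 -0.264   0.006 ]
tray [ 0.6014 -0.0753  0.006 ]
recess [ 0.4906 -0.255   0.026 ]
hs [ 0.5229 -0.2173  0.026 ]
hs [ 0.5355 -0.2713  0.026 ]
hs [ 0.4214 -0.2984  0.026 ]
hs [ 0.4091 -0.2427  0.026 ]
bowl [0.7304 0.186  0.066 ]
bowlfloor [0.7443 0.1961 0.005 ]
[0.40309321 0.45300739 0.17      ] [ 0.48844935 -0.44069115  0.075     ] [ 0.83057725 -0.01502103  0.01      ] [0.68137263 0.00298048 0.005     ]
cam [ 0.42695228 -0.01347431  1.09697881]
```

Run:
```python
from h import *
go([0.5335,0.2605,0.22],-0.16)
go([0.5335,0.2605,0.22],-0.16+np.pi/2)
```

```text
t 0.15 pos [0.1433 0.6078 0.221 ] F [ 0.  -0.4 -0.7] w 0.087
x [ 0.973 -0.23  -0.   ] y [-0.001 -0.002 -1.   ] z [ 0.23   0.973 -0.002]
shift/100mm [ 4.595  0.013 -2.484]
rotvec/180deg [5.000e-04 4.772e-01 3.000e-04] deg 85.9
rotvec/180deg [ 3.000e-04 -5.228e-01 -5.000e-04] deg 94.1
t 0.15 pos [0.1433 0.6078 0.221 ] F [ 0.  -0.4 -0.7] w 0.087
x [ 0.973 -0.23  -0.   ] y [-0.001 -0.002 -1.   ] z [ 0.23   0.973 -0.002]
shift/100mm [ 4.595  0.013 -2.484]
rotvec/180deg [ 0.0005 -0.0228 -0.0001] deg 4.1
rotvec/180deg [2.000e-04 9.772e-01 8.000e-04] deg 175.9
```

>>> play_rows:
  series:
    - [1,0.1,-0.1,-0.05,0,0,0]
    - [1,0.25,-0.1,-0.14,0,0,0]
    - [1,0.25,-0.1,-0.14,0,0,0]
    - [1,0.25,0,-0.14,0,0,0]
    - [1,0.25,0,-0.14,0,0,0]
    - [1,0.25,0,-0.14,0,0,0]
    - [1,0.25,0,-0.14,0,0,0]
    - [1,0.25,0,-0.14,0,0,0]
    - [1,0.25,0,-0.14,0,0,0]
    - [1,0.25,0,-0.14,0,0,0]
    - [1,0.25,0,-0.14,0,0,0]
    - [1,0.25,0,-0.14,0,0,0]

```text
time: 1.15
position: [0.3856, 0.3863, 0.2525]
tool_rot: [-0.702, 0.082, -0.082, 0.702]
ft_force: [-0.1, 1.2, -0.1]
grip_width: 0.0871
```

>>> play_rows:
  series:
    - [1,0.25,0,-0.14,0,0,0]
    - [1,0.25,0,-0.14,0,0,0]
    - [1,0.25,0,-0.14,0,0,0]
    - [1,0.25,0,-0.14,0,0,0]
    - [1,0.25,0,-0.14,0,0,0]
    - [1,0.25,0,-0.14,0,0,0]
    - [1,0.2,0,-0.1,0,0,0]
    - [1,0.1,0,-0.05,0,0,0]
    - [1,0,0,0,0,0,0]

```text
time: 1.9
position: [0.5389, 0.2482, 0.2522]
tool_rot: [0.702, -0.082, 0.084, -0.702]
ft_force: [-0.7, -0.1, -0.9]
grip_width: 0.0873
```

Run:
```python
from h import *
go([0.5335,0.2605,0.16],-0.16+np.pi/2)
im=eyes.camera('wrist');save('w1',im)
im=eyes.camera('side');save('s1',im,(180,60,400,260),3)
```

```text
t 1.9 pos [0.5389 0.2482 0.2522] F [-0.7 -0.1 -0.9] w 0.0873
x [ 0.972 -0.233  0.002] y [ 0.002 -0.    -1.   ] z [0.233 0.972 0.   ]
shift/100mm [-0.083  0.922  0.106]
rotvec/180deg [-0.     -0.0239  0.0005] deg 4.3
rotvec/180deg [-8.000e-04  9.761e-01 -0.000e+00] deg 175.7
```

View pics/w1.png

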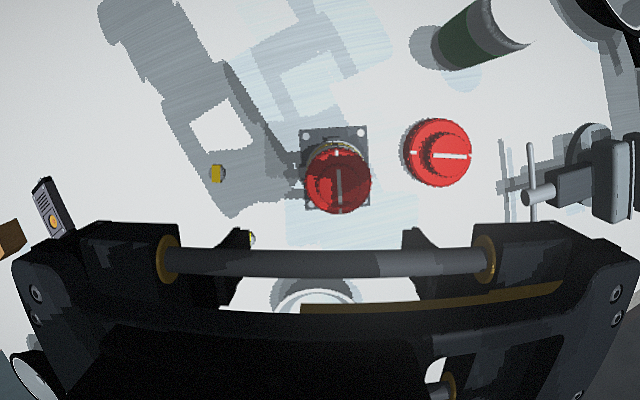

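View pics/s1.png

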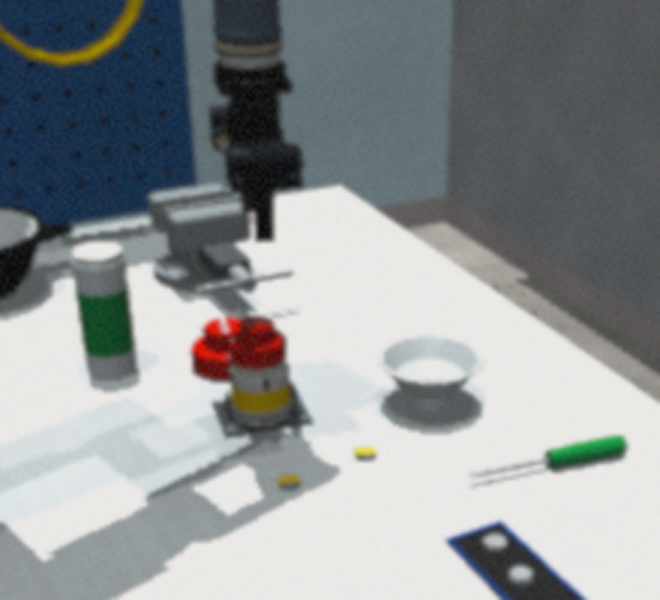

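Run:
```python
from h import *
im=cv2.imread('pics/w1.png')[:,:,::-1]
save('w1a',im,(290,115,390,220),6)
```

```text
(no output)
```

View pics/w1a.png

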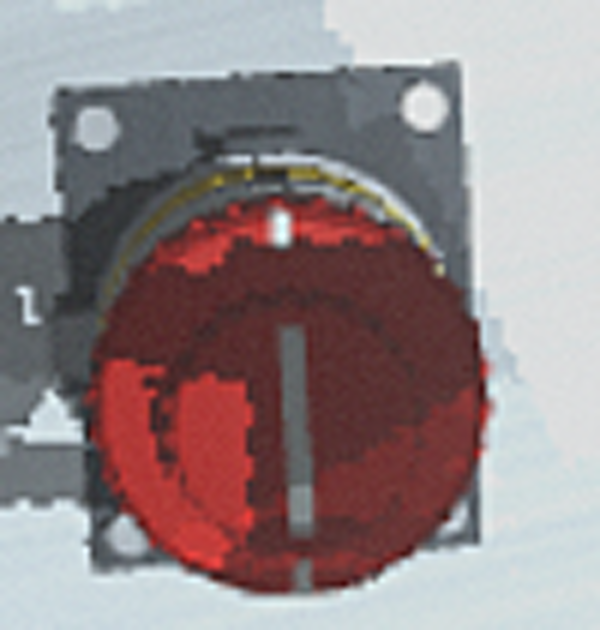

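Run:
```python
from h import *
f=lambda u,v,z:atz('wrist',290+(u+.5)/6-.5,115+(v+.5)/6-.5,z)
a=f(292,328,.126);b=f(301,533,.126);print(a,b,(a+b)/2,np.arctan2(*(b-a)[1::-1]))
for h in [(97,128),(425,107),(128,537),(462,520)]: print(f(*h,.004))
c=np.mean([f(*h,.004) for h in [(97,128),(425,107),(128,537),(462,520)]],0);print(c)
a=f(281,215,.106);b=f(303,578,.106);print(a,b,(a+b)/2,np.arctan2(*(b-a)[1::-1]))
```

```text
[0.51288808 0.26570798 0.126     ] [0.54550038 0.25979969 0.126     ] [0.52919423 0.26275384 0.126     ] -0.1792235146685823
[0.47791498 0.23491639 0.004     ]
[0.48966807 0.30613364 0.004     ]
[0.56950075 0.21951239 0.004     ]
[0.58312215 0.29475277 0.004     ]
[0.53005148 0.2638288  0.004     ]
[0.49698003 0.2683058  0.106     ] [0.55866999 0.25811584 0.106     ] [0.52782501 0.26321082 0.106     ] -0.16370207045171692
```

>>> play_rows:
  series:
    - [1,-0.04,0.2,0.04,0,0,0]
    - [1,-0.04,0.2,0.04,0,0,0]
    - [1,-0.04,0.2,0.03,0,0,0]
    - [1,0,0.15,0,0,0,0]
    - [1,0,0.1,0,0,0,0]
    - [1,0,0,0,0,0,0]
    - [1,0,0,0,0,0,0]

```text
time: 2.58
position: [0.5269, 0.2645, 0.1668]
tool_rot: [0.702, -0.082, 0.081, -0.702]
ft_force: [-0.1, 0.7, 1.7]
grip_width: 0.0872
```

Run:
```python
from h import *
go([0.530,0.262,0.16],-0.17+np.pi/2)
im=eyes.camera('wrist');save('w2',im); save('w2a',im,(230,150,430,300),4)
```

```text
t 2.58 pos [0.5269 0.2645 0.1668] F [-0.1  0.7  1.7] w 0.0872
x [ 0.974 -0.229 -0.001] y [-0.001 -0.    -1.   ] z [ 0.229  0.974 -0.   ]
shift/100mm [ 0.036  0.068 -0.017]
rotvec/180deg [ 0.0001 -0.0193 -0.0003] deg 3.5
rotvec/180deg [4.000e-04 9.807e-01 1.000e-04] deg 176.5
```

View pics/w2.png

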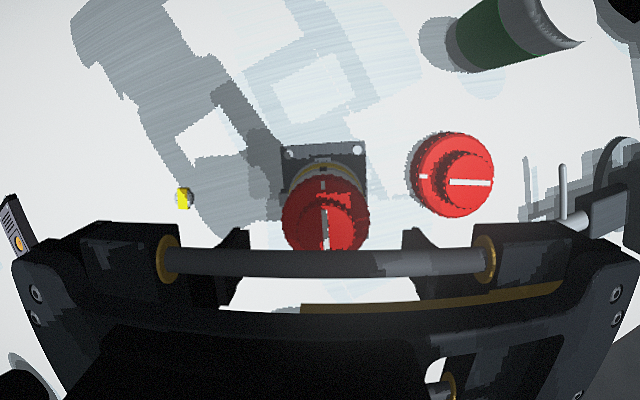

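View pics/w2a.png

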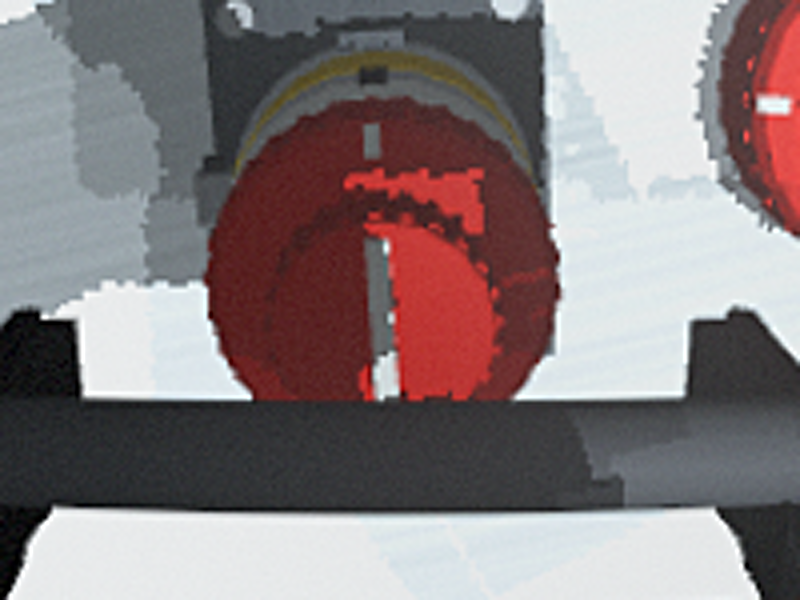

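Run:
```python
from h import *
f=lambda u,v,z:atz('wrist',230+(u+.5)/4-.5,150+(v+.5)/4-.5,z)
a=f(376,238,.126);print(a, a[:2]+.0165*np.array([np.cos(-.17),np.sin(-.17)]))
a=f(372,140,.106);print(a, a[:2]+.031*np.array([np.cos(-.17),np.sin(-.17)]))
a=f(207,285,.106);b=f(560,285,.106);print(a,b,(a+b)/2)
print(proj('wrist',[0.5269,0.2645,0.126]))
```

```text
[0.51642012 0.2635241  0.126     ] [0.53268227 0.26073259]
[0.50351179 0.26569166 0.106     ] [0.53406492 0.26044701]
[0.52363308 0.22858743 0.106     ] [0.53897635 0.29412573 0.106     ] [0.53130471 0.26135658 0.106     ]
(np.float64(328.480143219959), np.float64(223.02020131772002))
```

>>> play_rows:
  series:
    - [1,0.03,0,-0.01,0,0,0]
    - [1,0.027,0,-0.01,0,0,0]
    - [1,0,0.08,0,0,0,0]
    - [1,0,0.08,0,0,0,0]
    - [1,0,0.07,0,0,0,0]
    - [1,0,0.06,0,0,0,0]
    - [1,0,0.03,0,0,0,0]
    - [1,0,0,0,0,0,0]
    - [1,0,0,0,0,0,0]
    - [1,0,0,0,0,0,0]

```text
time: 3.47
position: [0.533, 0.2606, 0.1349]
tool_rot: [-0.702, 0.082, -0.082, 0.702]
ft_force: [-0.3, 0.4, -0.2]
grip_width: 0.087
```

>>> play_rows:
  series:
    - [0,0,0,0,0,0,0]
    - [0,0,0,0,0,0,0]
    - [0,0,0,0,0,0,0]
    - [0,0,0,0,0,0,0]
    - [0,0,0,0,0,0,0]
    - [0,0,0,0,0,0,0]
    - [0,0,0,0,0,0,0]
    - [0,0,0,0,0,0,0]
  grip_force: 45

```text
time: 4.13
position: [0.5328, 0.2605, 0.1348]
tool_rot: [0.702, -0.082, 0.082, -0.702]
ft_force: [-0.0, 0.0, 0.2]
grip_width: 0.0417
```

>>> play_rows:
  series:
    - [0,0,0.02,0,0,0,0]
    - [0,0,0.02,0,0,0,0]
    - [0,0,0.01,0,0,0,0]
    - [0,0,0,0,0,0,0]
    - [0,0,0,0,0,0,0]
    - [0,0,0,0,0,0,0]

```text
time: 4.63
position: [0.5328, 0.2606, 0.1297]
tool_rot: [0.702, -0.082, 0.082, -0.702]
ft_force: [0.1, 0.4, 0.9]
grip_width: 0.0035
```

Run:
```python
from h import *
st()
im=eyes.camera('wrist');save('w3',im); 
im=eyes.camera('side');save('s3',im,(180,60,400,260),3)
im=eyes.camera('top');save('t3',im,(120,110,320,260),4)
```

```text
t 4.63 pos [0.5328 0.2606 0.1297] F [0.1 0.4 0.9] w 0.0035
x [ 0.973 -0.23  -0.   ] y [-0. -0. -1.] z [ 0.23   0.973 -0.   ]
```

View pics/w3.png

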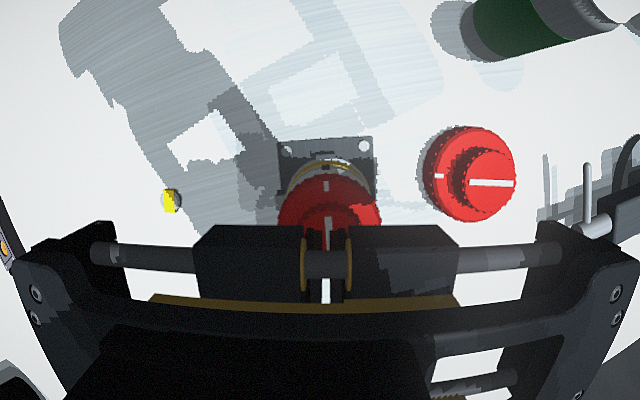

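View pics/s3.png

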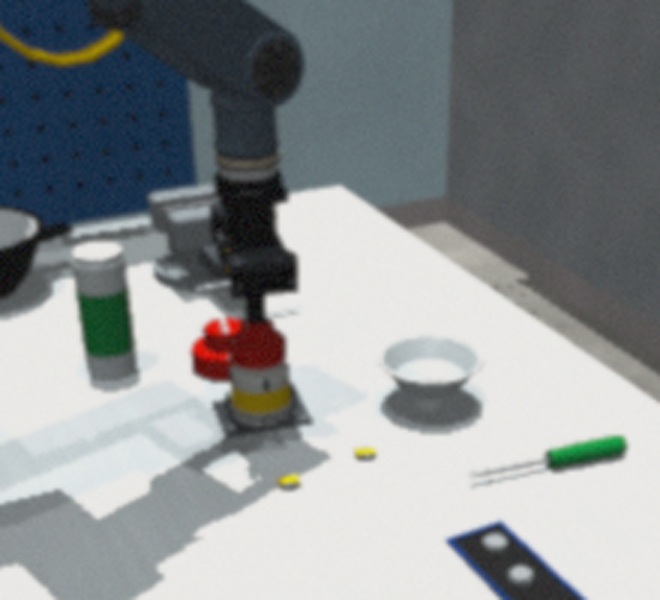

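View pics/t3.png

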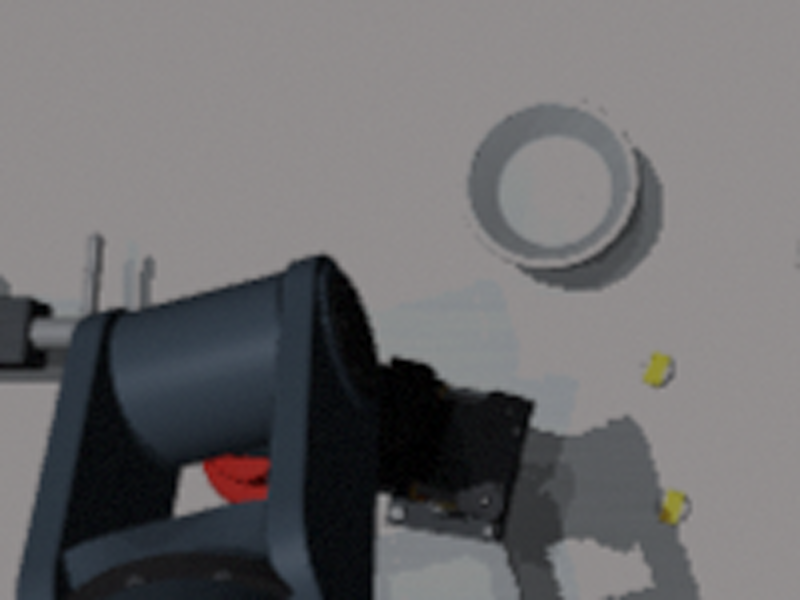

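Run:
```python
from h import *
print(robot.nose_length,[a for a in dir(robot) if a[0]!='_'])
p,M=st()
for z in (.126,.106,.08): print(z,proj('side',[.532,.2615,z]))
print('tip',proj('side',p+M[:,1]*.025),proj('side',p))
im=eyes.camera('side');save('s4',im,(210,120,310,220),7)
```

```text
0.025 ['Unreachable', 'get_obs', 'nose_length']
t 4.78 pos [0.5329 0.2605 0.1298] F [-0.8  0.1  0.3] w 0.001
x [ 0.973 -0.23   0.   ] y [ 0.  0. -1.] z [0.23  0.973 0.   ]
0.126 (np.float64(264.9157909315832), np.float64(167.3850126618589))
0.106 (np.float64(265.20416834979295), np.float64(172.390283603629))
0.08 (np.float64(265.57276338624365), np.float64(178.78786506711748))
tip (np.float64(265.5426555549478), np.float64(172.74253326935676)) (np.float64(265.1837601684119), np.float64(166.47901158354654))
```

View pics/s4.png

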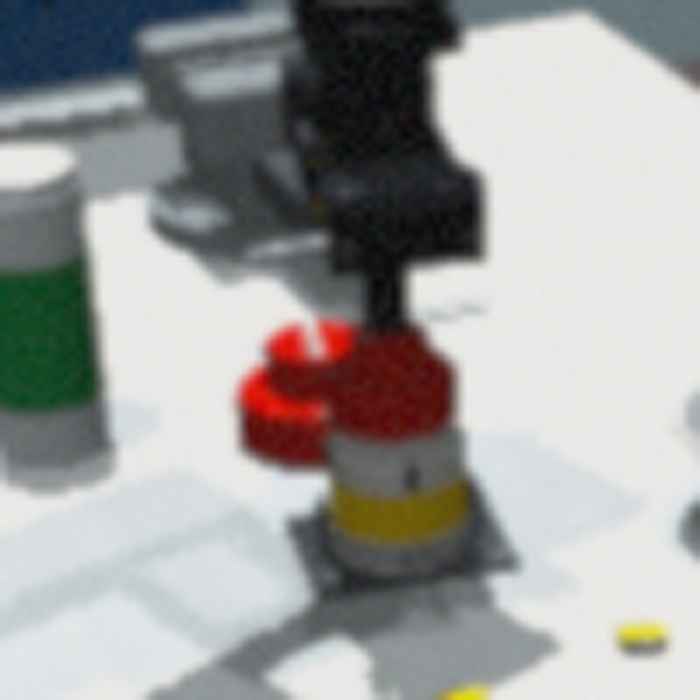

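Run:
```python
from h import *
p,M=st(); q=eyes.camera_params('wrist'); Rm=R.from_rotvec(q['rvec']).as_matrix(); c=-Rm.T@q['tvec']
print('cam in tool',M.T@(c-p),'axes(cols) in tool\n',(M.T@Rm.T).round(3))
for yy in (0,.006,.025,-.02):
  print(yy,[np.round(proj('wrist',p+M@np.array([xx,yy,zz])),1) for xx in(-.0095,.0095) for zz in(-.0435,0,.0435)])
im=eyes.camera('wrist');save('w4',im,(230,180,430,330),4)
```

```text
t 4.83 pos [0.5329 0.2606 0.1298] F [-0.6  0.1 -0.2] w 0.0003
x [ 0.973 -0.23   0.   ] y [ 0.  0. -1.] z [0.23  0.973 0.   ]
cam in tool [-0.06798456 -0.16193213 -0.00221737] axes(cols) in tool
 [[-0.001  0.969  0.247]
 [ 0.001 -0.247  0.969]
 [ 1.     0.001 -0.   ]]
0 [array([252.5, 231.1]), array([329.5, 231.7]), array([406.1, 231.1]), array([255.1, 261.5]), array([329.4, 262.6]), array([403.2, 261.4])]
0.006 [array([254.8, 227.6]), array([329.4, 228.2]), array([403.6, 227.7]), array([257.1, 257.3]), array([329.2, 258.3]), array([401. , 257.2])]
0.025 [array([261.2, 218. ]), array([329.1, 218.3]), array([396.6, 218.1]), array([263. , 245.4]), array([328.9, 246.1]), array([394.6, 245.4])]
-0.02 [array([243.9, 244.3]), array([330. , 245.4]), array([415.5, 244.3]), array([247.3, 277.4]), array([329.8, 279.2]), array([411.7, 277.3])]
```

View pics/w4.png

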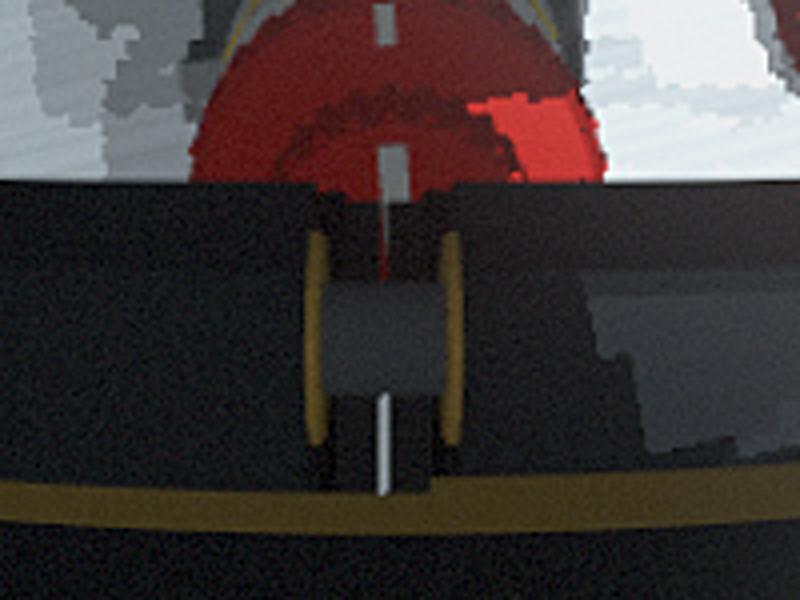

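>>> play_rows:
  series:
    - [0,0,0.01,0,0,0,0]
    - [0,0,0.01,0,0,0,0]
    - [0,0,0,0,0,0,0]
    - [0,0,0,0,0,0,0]

```text
time: 5.22
position: [0.5327, 0.2606, 0.1276]
tool_rot: [0.702, -0.082, 0.082, -0.702]
ft_force: [0.3, -0.6, -0.1]
grip_width: 0.0005
```

>>> play_rows:
  series:
    - [0,0,0.01,0,0,0,0]
    - [0,0,0.01,0,0,0,0]
    - [0,0,0,0,0,0,0]
    - [0,0,0,0,0,0,0]

```text
time: 5.55
position: [0.5327, 0.2605, 0.1257]
tool_rot: [0.702, -0.082, 0.082, -0.702]
ft_force: [0.4, -0.3, 1.3]
grip_width: 0.0004
```

>>> play_rows:
  series:
    - [0,0,0.01,0,0,0,0]
    - [0,0,0,0,0,0,0]
    - [0,0,0,0,0,0,0]

```text
time: 5.8
position: [0.5328, 0.2606, 0.1256]
tool_rot: [-0.702, 0.082, -0.082, 0.702]
ft_force: [-1.7, -0.1, 6.0]
grip_width: 0.0002
```

>>> play_rows:
  series:
    - [0,0,0.01,0,0,0,0]
    - [0,0,0,0,0,0,0]
    - [0,0,0,0,0,0,0]

```text
time: 6.05
position: [0.5328, 0.2606, 0.1256]
tool_rot: [-0.702, 0.081, -0.082, 0.702]
ft_force: [-2.9, -1.6, 9.9]
grip_width: 0.0003
```

>>> play_rows:
  series:
    - [0.75,0,-0.08,0,0,0,0]
    - [0.75,0,0,0,0,0,0]
    - [0.75,0,0,0,0,0,0]
    - [0.75,0,0,0,0,0,0]
    - [0.75,0,0,0,0,0,0]
    - [0.75,0,0,0,0,0,0]
    - [0.75,0,0,0,0,0,0]
    - [0.75,0,0,0,0,0,0]
    - [0.75,0,0,0,0,0,0]
    - [0.75,0,0,0,0,0,0]

```text
time: 6.88
position: [0.5328, 0.2606, 0.1317]
tool_rot: [0.702, -0.082, 0.082, -0.702]
ft_force: [0.2, 0.8, -0.1]
grip_width: 0.059
```

>>> play_rows:
  series:
    - [0.75,0,0,0,0,0,0]
    - [0.75,0,0,0,0,0,0]
    - [0.75,0,0.05,0,0,0,0]
    - [0.75,0,0.05,0,0,0,0]
    - [0.75,0,0.05,0,0,0,0]
    - [0.75,0,0.05,0,0,0,0]
    - [0.75,0,0.03,0,0,0,0]
    - [0.75,0,0,0,0,0,0]
    - [0.75,0,0,0,0,0,0]

```text
time: 7.63
position: [0.5326, 0.2605, 0.1083]
tool_rot: [0.702, -0.082, 0.082, -0.702]
ft_force: [-0.2, 0.0, -0.0]
grip_width: 0.0654
```

>>> play_rows:
  series:
    - [0,0,0,0,0,0,0]
    - [0,0,0,0,0,0,0]
    - [0,0,0,0,0,0,0]
    - [0,0,0,0,0,0,0]
    - [0,0,0,0,0,0,0]
    - [0,0,0,0,0,0,0]
    - [0,0,0,0,0,0,0]
    - [0,0,0,0,0,0,0]
    - [0,0,0,0,0,0,0]
    - [0,0,0,0,0,0,0]
  grip_force: 45

```text
time: 8.47
position: [0.5333, 0.2618, 0.1091]
tool_rot: [-0.702, 0.081, -0.082, 0.703]
ft_force: [1.0, 5.8, -0.7]
grip_width: 0.0409
```

>>> play_rows:
  series:
    - [0,0,0.02,0.012,0,0,0]
    - [0,0,0.02,0,0,0,0]
    - [0,0,0.02,0,0,0,0]
    - [0,0,0,0,0,0,0]
    - [0,0,0,0,0,0,0]
    - [0,0,0,0,0,0,0]

```text
time: 8.97
position: [0.5334, 0.2618, 0.1053]
tool_rot: [-0.702, 0.081, -0.082, 0.702]
ft_force: [-3.3, 0.9, 13.9]
grip_width: 0.0411
```

>>> play_rows:
  series:
    - [0,0,0.02,0,0,0,0]
    - [0,0,0.01,0,0,0,0]
    - [0,0,0,0,0,0,0]
    - [0,0,0,0,0,0,0]
    - [0,0,0,0,0,0,0]

```text
time: 9.38
position: [0.5334, 0.2618, 0.103]
tool_rot: [-0.702, 0.081, -0.082, 0.702]
ft_force: [-3.9, 0.6, 17.5]
grip_width: 0.0409
```

>>> play_rows:
  series:
    - [0,0,0,0,0,-0.02,0]
    - [0,0,0,0,0,-0.02,0]
    - [0,0,0,0,0,-0.02,0]
    - [0,0,0,0,0,-0.02,0]
    - [0,0,0,0,0,-0.02,0]
    - [0,0,0,0,0,-0.02,0]
    - [0,0,0,0,0,-0.02,0]
    - [0,0,0,0,0,-0.02,0]
    - [0,0,0,0,0,-0.02,0]
    - [0,0,0,0,0,-0.02,0]
    - [0,0,0,0,0,-0.02,0]
    - [0,0,0,0,0,-0.02,0]

```text
time: 10.38
position: [0.5356, 0.2624, 0.1033]
tool_rot: [-0.683, -0.185, 0.181, 0.683]
ft_force: [-1.6, 1.5, 16.5]
grip_width: 0.041
```

Run:
```python
from h import *
p,M=st(); print('heading',np.arctan2(M[1,2],M[0,2]),robot.get_obs()['q'][5])
im=eyes.camera('wrist');save('w5',im,(200,130,460,320),3)
```

```text
t 10.38 pos [0.5356 0.2624 0.1033] F [-1.6  1.5 16.5] w 0.041
x [0.866 0.5   0.006] y [ 0.006  0.002 -1.   ] z [-0.5    0.866 -0.001]
heading 2.0945616902114734 -1.8265780456317515
```

View pics/w5.png

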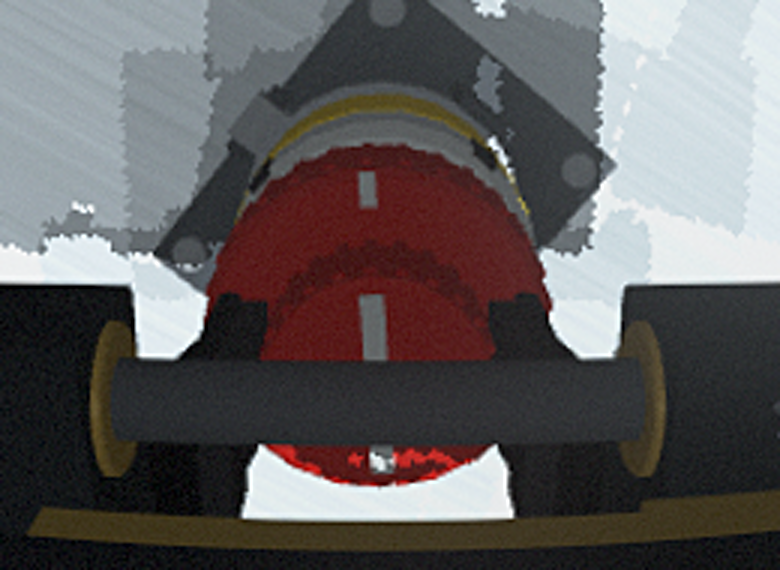

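>>> play_rows:
  series:
    - [0,0,-0.05,0,0,0,0]
    - [0,0,-0.1,0,0,0,0]
    - [0,0,-0.15,0,0,0,0]
    - [0,0,-0.15,0,0,0,0]
    - [0,0,-0.15,0,0,0,0]
    - [0,0,-0.1,0,0,0,0]
    - [0,0,0,0,0,0,0]
    - [0,0,0,0,0,0,0]

```text
time: 11.1
position: [0.533, 0.2614, 0.1699]
tool_rot: [0.683, 0.183, -0.183, -0.683]
ft_force: [-0.4, -0.1, -0.0]
grip_width: 0.0406
```

Run:
```python
from h import *
p,M=st(); 
im=eyes.camera('side');save('s6',im,(180,60,400,260),3)
```

```text
t 11.1 pos [0.533  0.2614 0.1699] F [-0.4 -0.1 -0. ] w 0.0406
x [ 0.867  0.499 -0.   ] y [ 0. -0. -1.] z [-0.499  0.867 -0.001]
```

View pics/s6.png

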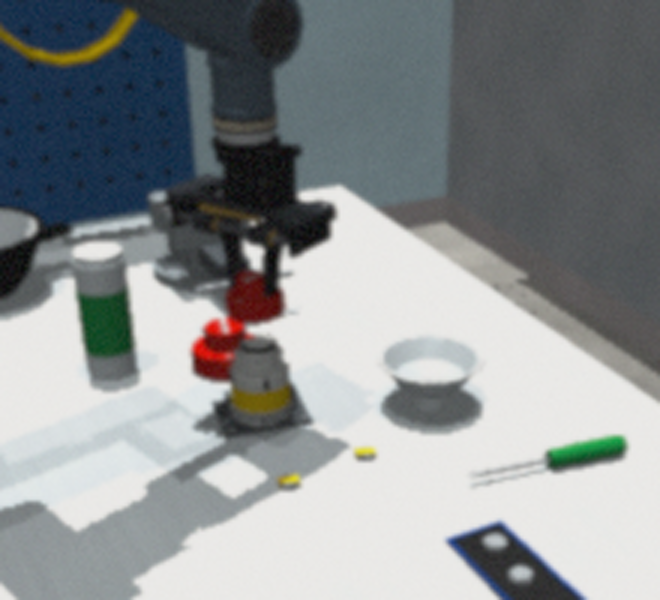

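>>> play_rows:
  series:
    - [0,-0.1,0,-0.02,0,0,0]
    - [0,-0.2,0,-0.03,0,0,0]
    - [0,-0.25,0,-0.04,0,0,0]
    - [0,-0.25,0,-0.04,0,0,0]
    - [0,-0.25,0,-0.04,0,0,0]
    - [0,-0.25,0,-0.04,0,0,0]
    - [0,-0.14,0,-0.02,0,0,0]
    - [0,0,0.2,0,0,0,0]
    - [0,0,0.3,0,0,0,0]
    - [0,0,0.3,0,0,0,0]
    - [0,0,0.2,0,0,0,0]
    - [0,0,0,0,0,0,0]

```text
time: 12.15
position: [0.4163, 0.1692, 0.066]
tool_rot: [-0.683, -0.179, 0.186, 0.684]
ft_force: [0.0, -0.1, -0.7]
grip_width: 0.041
```

>>> play_rows:
  series:
    - [0,0,0.15,0,0,0,0]
    - [0,0,0.1,0,0,0,0]
    - [0,0,0.08,0,0,0,0]
    - [0,0,0.04,0,0,0,0]
    - [0,0,0,0,0,0,0]
    - [0,0,0,0,0,0,0]

```text
time: 12.65
position: [0.4199, 0.17, 0.0331]
tool_rot: [0.683, 0.183, -0.182, -0.683]
ft_force: [-0.2, 0.6, -0.6]
grip_width: 0.0409
```

>>> play_rows:
  series:
    - [0,0,0.02,0,0,0,0]
    - [0,0,0.01,0,0,0,0]
    - [0,0,0.01,0,0,0,0]
    - [0,0,0,0,0,0,0]
    - [0,0,0,0,0,0,0]

```text
time: 13.07
position: [0.42, 0.17, 0.0291]
tool_rot: [0.683, 0.183, -0.182, -0.683]
ft_force: [0.3, -0.2, 2.1]
grip_width: 0.0414
```

>>> play_rows:
  series:
    - [0.75,0,0,0,0,0,0]
    - [0.75,0,0,0,0,0,0]
    - [0.75,0,0,0,0,0,0]
    - [0.75,0,0,0,0,0,0]
    - [0.75,0,0,0,0,0,0]
    - [0.75,0,0,0,0,0,0]
    - [0.75,0,-0.1,0,0,0,0]
    - [0.75,0,-0.2,0,0,0,0]
    - [0.75,0,-0.3,0,0,0,0]
    - [0.75,0,-0.3,0,0,0,0]
    - [0.75,0,-0.3,0,0,0,0]
    - [0.75,0,-0.2,0,0,0,0]

```text
time: 14.07
position: [0.4202, 0.1701, 0.1711]
tool_rot: [0.683, 0.184, -0.182, -0.683]
ft_force: [0.1, 0.4, 0.4]
grip_width: 0.0651
```

Run:
```python
from h import *
p,M=st(); 
im=eyes.camera('side');save('s7',im,(180,60,400,260),3)
im=eyes.camera('wrist');save('w7',im)
im=eyes.camera('top');save('t7',im)
```

```text
t 14.07 pos [0.4202 0.1701 0.1711] F [0.1 0.4 0.4] w 0.0651
x [0.867 0.499 0.002] y [ 0.003  0.    -1.   ] z [-0.499  0.867 -0.001]
```

View pics/w7.png

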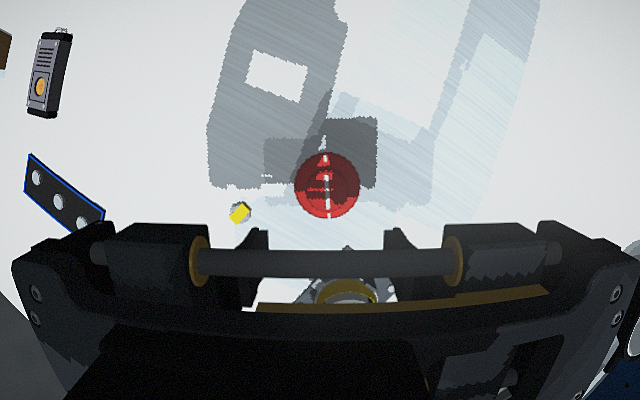

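View pics/t7.png

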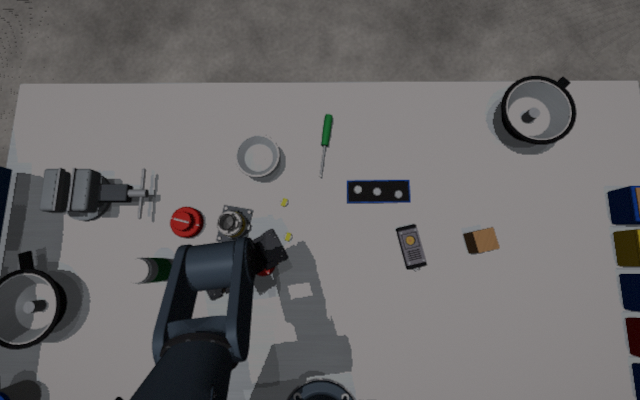

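Run:
```python
from h import *
im=cv2.imread('pics/w7.png')[:,:,::-1]; save('w7a',im,(220,140,380,240),5)
im=cv2.imread('pics/t7.png')[:,:,::-1]; save('t7a',im,(200,180,320,280),6)
```

```text
(no output)
```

View pics/w7a.png

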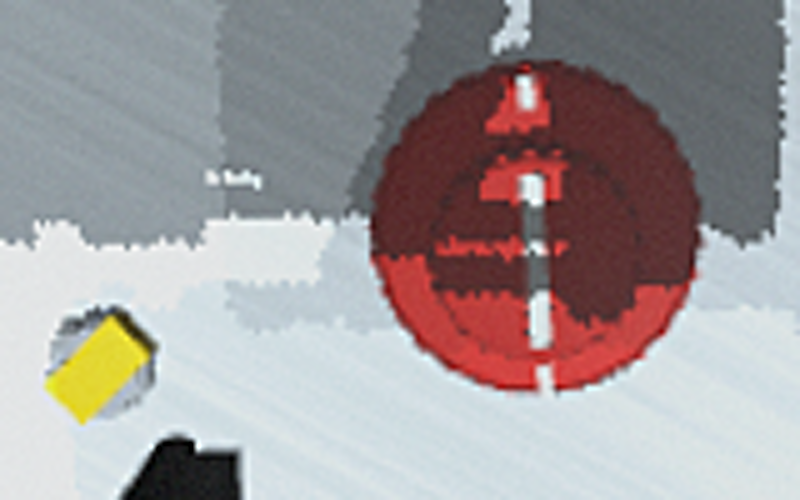

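View pics/t7a.png

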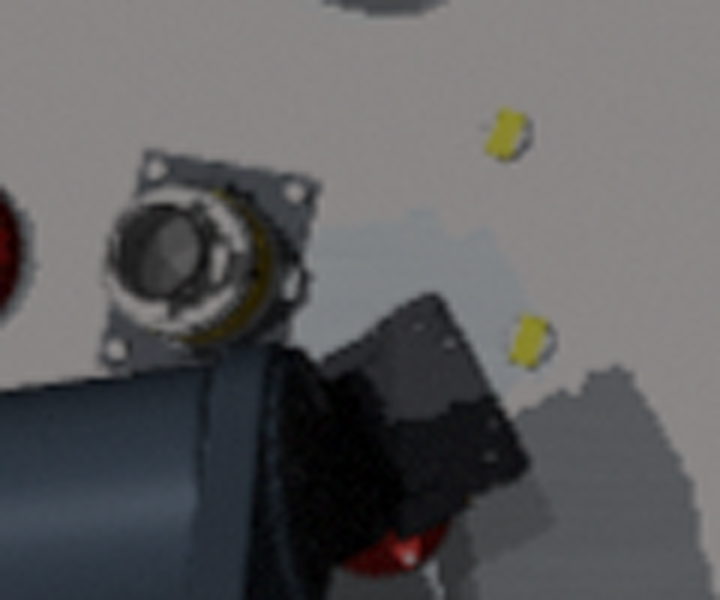

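Run:
```python
from h import *
f=lambda u,v,z:atz('wrist',220+(u+.5)/5-.5,140+(v+.5)/5-.5,z)
a=f(532,175,.046);b=f(541,348,.046);print('cap',(a+b)/2, np.arctan2(*(b-a)[1::-1]), np.linalg.norm(b-a))
print('sk',(f(372,220,.026)+f(703,220,.026))/2)
P=f(100,360,.0077);print('sp2',P)
print(P-p if 0 else '')
g=lambda u,v,z:atz('top',200+(u+.5)/6-.5,180+(v+.5)/6-.5,z)
print('top sp1',g(509,135,.0077),'sp2',g(531,342,.0077))
go([P[0],P[1],0.06])
```

```text
cap [0.41600787 0.16751948 0.046     ] 0.5750339566073256 0.033627408522881735
sk [0.41212789 0.16555587 0.026     ]
sp2 [0.49145166 0.0983302  0.0077    ]

top sp1 [0.60289343 0.11298978 0.0077    ] sp2 [0.49929712 0.09963842 0.0077    ]
t 14.22 pos [0.4207 0.1701 0.1701] F [-0.8 -0.5 -0.1] w 0.0656
x [0.867 0.499 0.004] y [ 0.004  0.001 -1.   ] z [-0.499  0.867 -0.002]
shift/100mm [ 0.251  1.103 -0.974]
```

>>> play_rows:
  series:
    - [0.75,0.03,0,-0.1,0,0,0]
    - [0.75,0.09,0,-0.25,0,0,0]
    - [0.75,0.09,0,-0.25,0,0,0]
    - [0.75,0.09,0,-0.25,0,0,0]
    - [0.75,0.03,0,-0.15,0,0,0]
    - [0.75,0,0.2,0,0,0,0]
    - [0.75,0,0.3,0,0,0,0]
    - [0.75,0,0.3,0,0,0,0]
    - [0.75,0,0.2,0,0,0,0]
    - [0.75,0,0.1,0,0,0,0]
    - [0.75,0,0,0,0,0,0]
    - [0.75,0,0,0,0,0,0]

```text
time: 15.22
position: [0.4977, 0.0996, 0.0581]
tool_rot: [-0.683, -0.182, 0.183, 0.683]
ft_force: [0.7, -0.2, 0.7]
grip_width: 0.0657
```

Run:
```python
from h import *
go([.499,.1,.002],2.09)
im=eyes.camera('wrist');save('w8',im,(220,140,420,300),4)
print(proj('wrist',[.499,.1,.0077]))
```

```text
t 15.22 pos [0.4977 0.0996 0.0581] F [ 0.7 -0.2  0.7] w 0.0657
x [ 0.867  0.499 -0.002] y [-0.002  0.    -1.   ] z [-0.499  0.867  0.001]
shift/100mm [ 0.015  0.561 -0.004]
rotvec/180deg [-0.0004  0.0009 -0.0006] deg 0.2
rotvec/180deg [-9.000e-04 -9.991e-01  6.000e-04] deg 179.8
(np.float64(326.992796516511), np.float64(222.6033166574883))
```

View pics/w8.png

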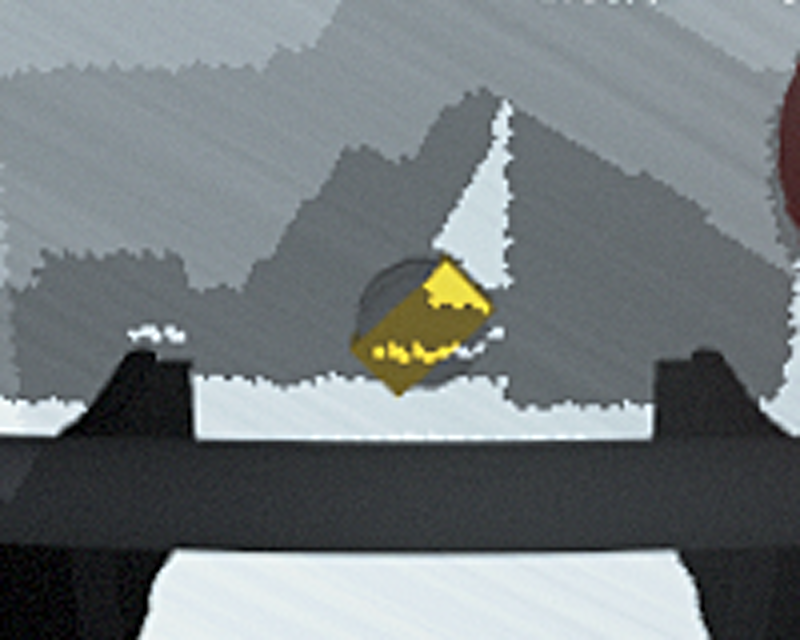

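>>> play_rows:
  series:
    - [0.75,0.01,0.15,0,0,0,0]
    - [0.75,0,0.2,0,0,0,0]
    - [0.75,0,0.12,0,0,0,0]
    - [0.75,0,0.08,0,0,0,0]
    - [0,0,0,0,0,0,0]
    - [0,0,0,0,0,0,0]
    - [0,0,0,0,0,0,0]
    - [0,0,0,0,0,0,0]
    - [0,0,0,0,0,0,0]
    - [0,0,0,0,0,0,0]
    - [0,0,0,0,0,0,0]
    - [0,0,0,0,0,0,0]
  grip_force: 20

```text
time: 16.27
position: [0.4992, 0.1003, 0.004]
tool_rot: [0.683, 0.183, -0.182, -0.683]
ft_force: [-0.5, 0.0, 1.6]
grip_width: 0.0224
```

>>> play_rows:
  series:
    - [0,0,0,0,0,0,0]
    - [0,0,0,0,0,0,0]
    - [0,0,0,0,0,0,0]

```text
time: 16.52
position: [0.4992, 0.1003, 0.004]
tool_rot: [0.683, 0.183, -0.182, -0.683]
ft_force: [-0.2, 0.1, 3.4]
grip_width: 0.0224
```

>>> play_rows:
  series:
    - [0,0,-0.1,0,0,0,0]
    - [0,0,-0.2,0,0,0,0]
    - [0,0,-0.3,0,0,0,0]
    - [0,0,-0.3,0,0,0,0]
    - [0,0,-0.3,0,0,0,0]
    - [0,0,-0.2,0,0,0,0]
    - [0,0,0,0,0,0,0]
    - [0,0,0,0,0,0,0]

```text
time: 17.18
position: [0.4996, 0.1003, 0.1451]
tool_rot: [0.683, 0.184, -0.182, -0.683]
ft_force: [-0.7, 0.1, -0.8]
grip_width: 0.0224
```

Run:
```python
from h import *
st()
im=eyes.camera('wrist');save('w9',im,(220,140,420,300),4)
im=eyes.camera('side');save('s9',im,(230,120,330,230),7)
```

```text
t 17.18 pos [0.4996 0.1003 0.1451] F [-0.7  0.1 -0.8] w 0.0224
x [0.867 0.499 0.003] y [ 0.003 -0.    -1.   ] z [-0.499  0.867 -0.002]
```

View pics/w9.png

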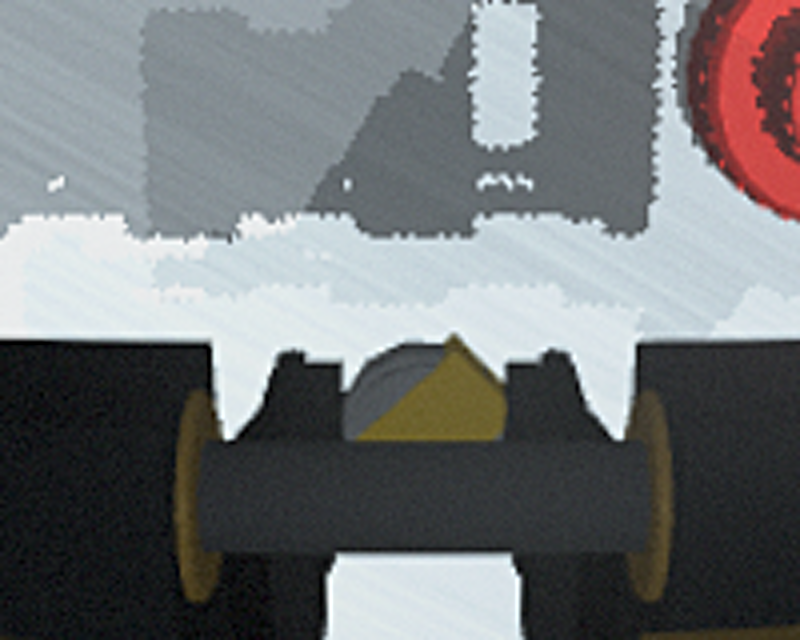

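View pics/s9.png

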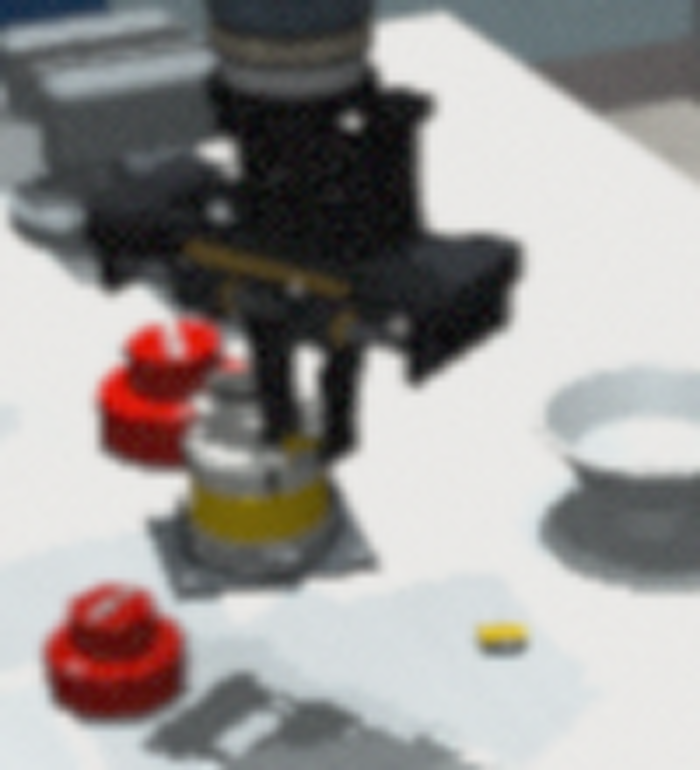

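>>> play_rows:
  series:
    - [0,0.1,-0.1,0.1,0,0,0]
    - [0,0.2,0,0.23,0,0,0]
    - [0,0.2,0,0.23,0,0,0]
    - [0,0.2,0,0.23,0,0,0]
    - [0,0.2,0,0.23,0,0,0]
    - [0,0.12,0,0.13,0,0,0]
    - [0,0.07,0,0.08,0,0,0]
    - [0,0,0,0,0,0,0]
    - [0,0,0,0,0,0,0]

```text
time: 18.03
position: [0.5311, 0.2607, 0.1523]
tool_rot: [0.683, 0.182, -0.184, -0.683]
ft_force: [-0.5, 0.0, -0.6]
grip_width: 0.0228
```

Run:
```python
from h import *
go([.533,.2615,.110],2.09)
im=eyes.camera('wrist');save('w10',im,(220,100,420,300),4)
```

```text
t 18.03 pos [0.5311 0.2607 0.1523] F [-0.5  0.  -0.6] w 0.0228
x [ 0.866  0.5   -0.003] y [-0.003 -0.001 -1.   ] z [-0.5    0.866  0.   ]
shift/100mm [ 0.022  0.423 -0.003]
rotvec/180deg [-0.0001  0.0012 -0.0011] deg 0.3
rotvec/180deg [-1.700e-03 -9.988e-01  1.000e-04] deg 179.8
```

View pics/w10.png

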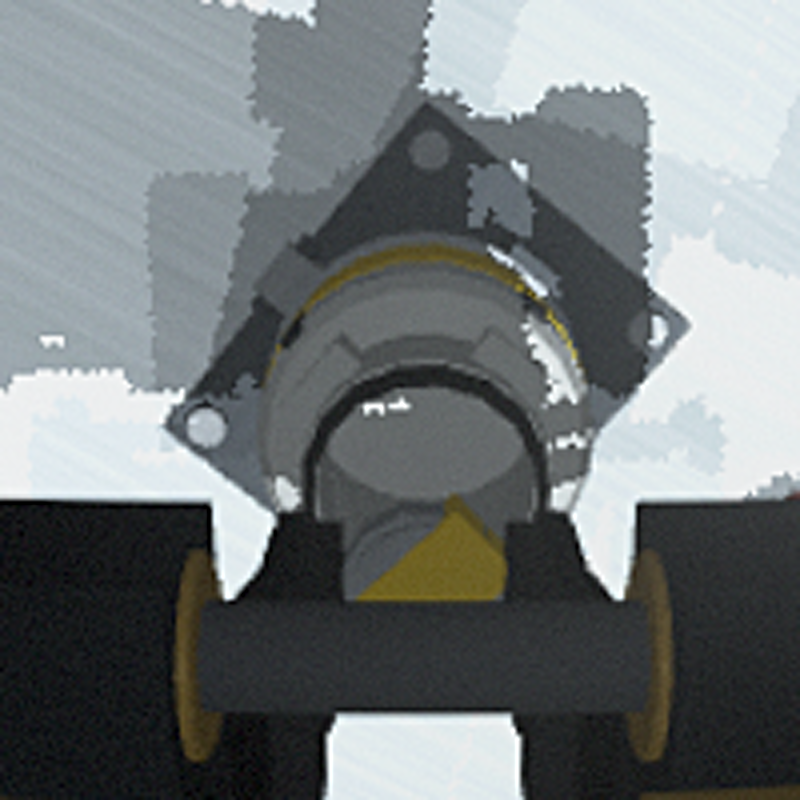

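>>> play_rows:
  series:
    - [0,0.01,0.12,0,0,0,0]
    - [0,0,0.15,0,0,0,0]
    - [0,0,0.1,0,0,0,0]
    - [0,0,0.05,0,0,0,0]
    - [0,0,0,0,0,0,0]
    - [0.5,0,0,0,0,0,0]
    - [0.5,0,0,0,0,0,0]
    - [0.5,0,0,0,0,0,0]
    - [0.5,0,0,0,0,0,0]
    - [0.5,0,0,0,0,0,0]

```text
time: 18.92
position: [0.5334, 0.2619, 0.1123]
tool_rot: [-0.683, -0.183, 0.182, 0.683]
ft_force: [-0.4, 0.2, 0.7]
grip_width: 0.0419
```

>>> play_rows:
  series:
    - [0.75,0,-0.1,0,0,0,0]
    - [0.75,0,-0.2,0,0,0,0]
    - [0.75,0,-0.2,0,0,0,0]
    - [0.75,0,-0.1,0,0,0,0]
    - [0.75,0,0,0,0,0,0]

```text
time: 19.33
position: [0.535, 0.2624, 0.1751]
tool_rot: [-0.683, -0.185, 0.18, 0.683]
ft_force: [0.1, -0.3, -0.4]
grip_width: 0.0633
```

Run:
```python
from h import *
go([.6029,.113,.17],2.09)
im=eyes.camera('wrist');save('w11',im)
im=eyes.camera('top');save('t11',im)
save('t11a',im,(200,180,320,280),6)
```

```text
t 19.33 pos [0.535  0.2624 0.1751] F [ 0.1 -0.3 -0.4] w 0.0633
x [0.867 0.499 0.006] y [ 0.006  0.002 -1.   ] z [-0.499  0.867 -0.002]
shift/100mm [-0.158  0.052 -1.633]
rotvec/180deg [0.0005 0.001  0.0021] deg 0.4
rotvec/180deg [ 3.20e-03 -9.99e-01 -8.00e-04] deg 179.8
```

View pics/w11.png

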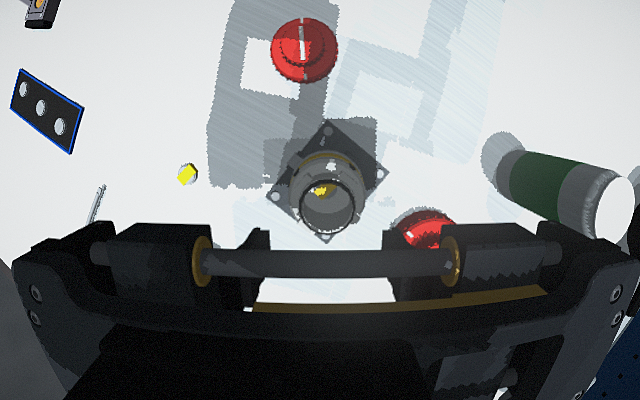

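View pics/t11.png

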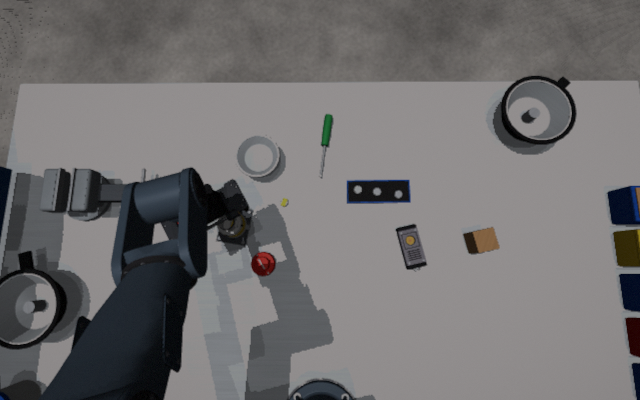

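>>> play_rows:
  series:
    - [0.75,-0.01,0,-0.12,0,0,0]
    - [0.75,-0.03,0,-0.3,0,0,0]
    - [0.75,-0.03,0,-0.3,0,0,0]
    - [0.75,-0.03,0,-0.3,0,0,0]
    - [0.75,-0.03,0,-0.3,0,0,0]
    - [0.75,-0.02,0.15,-0.25,0,0,0]
    - [0.75,0,0.3,-0.06,0,0,0]
    - [0.75,0,0.3,0,0,0,0]
    - [0.75,0,0.25,0,0,0,0]
    - [0.75,0,0.1,0,0,0,0]
    - [0.75,0,0,0,0,0,0]
    - [0.75,0,0,0,0,0,0]

```text
time: 20.43
position: [0.6011, 0.1126, 0.0611]
tool_rot: [-0.683, -0.182, 0.183, 0.683]
ft_force: [-0.1, -0.8, 0.5]
grip_width: 0.0651
```

Run:
```python
from h import *
go([.6028,.113,.004],2.09)
im=eyes.camera('wrist');save('w12',im,(220,140,420,300),4)
print(proj('wrist',[.6028,.113,.0077]))
```

```text
t 20.43 pos [0.6011 0.1126 0.0611] F [-0.1 -0.8  0.5] w 0.0651
x [ 0.867  0.499 -0.001] y [-0.002 -0.    -1.   ] z [-0.499  0.867  0.001]
shift/100mm [ 0.018  0.571 -0.006]
rotvec/180deg [-0.0002  0.0009 -0.0005] deg 0.2
rotvec/180deg [-7.000e-04 -9.991e-01  4.000e-04] deg 179.8
(np.float64(326.6638113248475), np.float64(221.27602344110892))
```

View pics/w12.png

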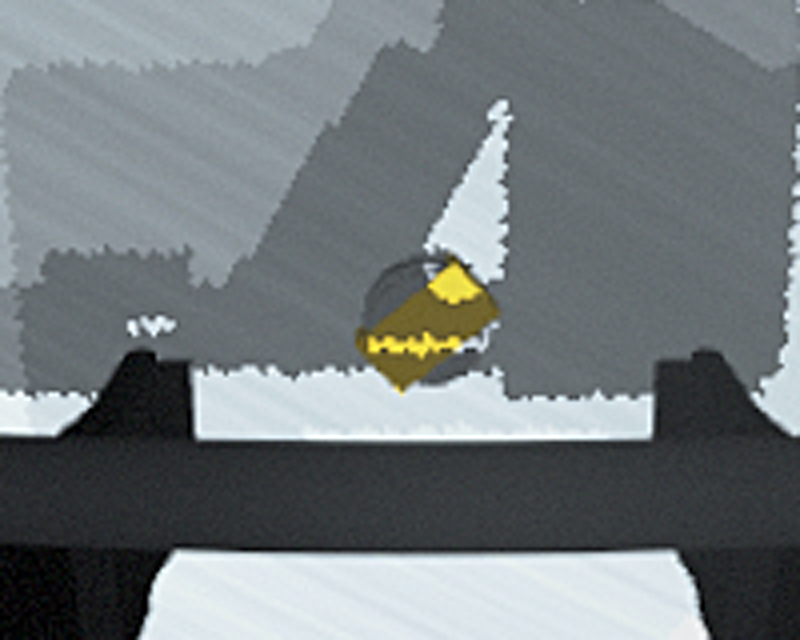

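>>> play_rows:
  series:
    - [0.75,0.01,0.15,0,0,0,0]
    - [0.75,0,0.2,0,0,0,0]
    - [0.75,0,0.13,0,0,0,0]
    - [0.75,0,0.09,0,0,0,0]
    - [0,0,0,0,0,0,0]
    - [0,0,0,0,0,0,0]
    - [0,0,0,0,0,0,0]
    - [0,0,0,0,0,0,0]
    - [0,0,0,0,0,0,0]
    - [0,0,0,0,0,0,0]
    - [0,0,0,0,0,0,0]
    - [0,0,0,0,0,0,0]
  grip_force: 20

```text
time: 21.48
position: [0.6024, 0.1135, 0.0051]
tool_rot: [0.683, 0.183, -0.182, -0.683]
ft_force: [0.0, -0.1, 2.3]
grip_width: 0.0221
```

>>> play_rows:
  series:
    - [0,0,0,0,0,0,0]
    - [0,0,0,0,0,0,0]
    - [0,0,-0.05,0,0,0,0]
    - [0,0,-0.2,0,0,0,0]
    - [0,0,-0.3,0,0,0,0]
    - [0,0,-0.3,0,0,0,0]
    - [0,0,-0.3,0,0,0,0]
    - [0,0,-0.3,0,0,0,0]
    - [0,0,0,0,0,0,0]

```text
time: 22.23
position: [0.6063, 0.1136, 0.1563]
tool_rot: [0.684, 0.187, -0.178, -0.682]
ft_force: [1.8, 1.0, 0.4]
grip_width: 0.0218
```

Run:
```python
from h import *
go([.533,.2615,.155],2.09)
im=eyes.camera('wrist');save('w13',im,(220,140,420,300),4)
```

```text
t 22.23 pos [0.6063 0.1136 0.1563] F [1.8 1.  0.4] w 0.0218
x [0.867 0.499 0.011] y [ 0.012 -0.    -1.   ] z [-0.499  0.867 -0.006]
shift/100mm [0.102 0.004 1.647]
rotvec/180deg [0.002  0.001  0.0034] deg 0.7
rotvec/180deg [ 0.0054 -0.9989 -0.0031] deg 179.8
```

View pics/w13.png

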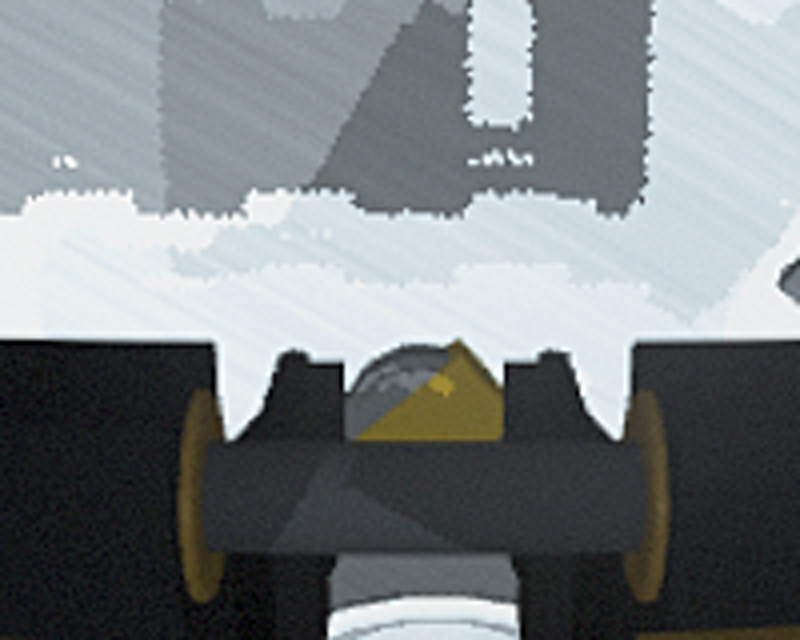

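>>> play_rows:
  series:
    - [0,0.02,0,0.15,0,0,0]
    - [0,0.03,0,0.3,0,0,0]
    - [0,0.03,0,0.3,0,0,0]
    - [0,0.03,0,0.3,0,0,0]
    - [0,0.02,0,0.3,0,0,0]
    - [0,0,0,0.2,0,0,0]
    - [0,0,0,0.08,0,0,0]
    - [0,0,0,0,0,0,0]
    - [0,0,0,0,0,0,0]
    - [0,0,0,0,0,0,0]

```text
time: 23.12
position: [0.5325, 0.2604, 0.1491]
tool_rot: [0.683, 0.182, -0.183, -0.683]
ft_force: [0.0, -1.0, 0.4]
grip_width: 0.0219
```

Run:
```python
from h import *
go([.533,.2615,.110],2.09)
im=eyes.camera('wrist');save('w14',im,(220,140,420,300),4)
```

```text
t 23.12 pos [0.5325 0.2604 0.1491] F [ 0.  -1.   0.4] w 0.0219
x [ 0.867  0.498 -0.001] y [-0.001 -0.001 -1.   ] z [-0.498  0.867 -0.   ]
shift/100mm [0.011 0.391 0.007]
rotvec/180deg [ 0.0001  0.0007 -0.0003] deg 0.1
rotvec/180deg [-5.000e-04 -9.993e-01 -1.000e-04] deg 179.9
```

View pics/w14.png

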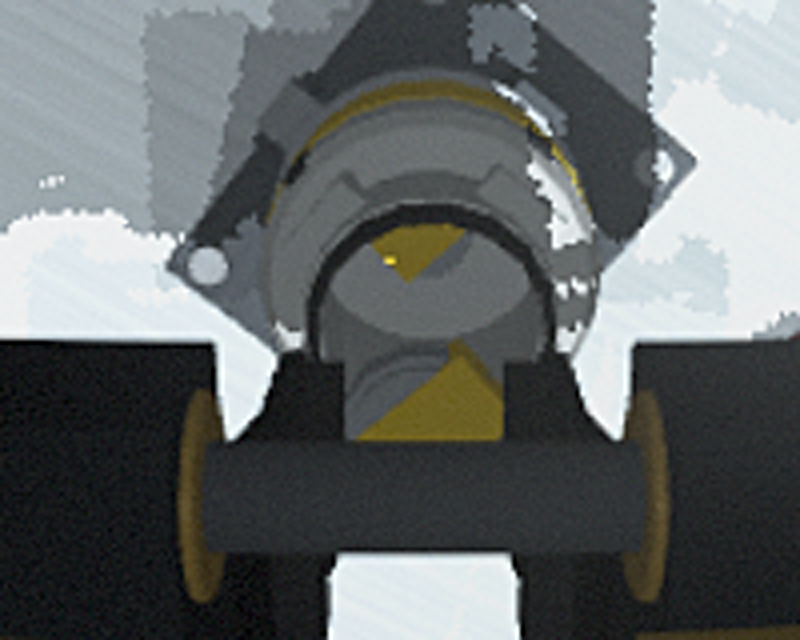

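>>> play_rows:
  series:
    - [0,0.01,0.12,0.01,0,0,0]
    - [0,0,0.15,0,0,0,0]
    - [0,0,0.08,0,0,0,0]
    - [0,0,0.02,0,0,0,0]
    - [0,0,0,0,0,0,0]
    - [0.5,0,0,0,0,0,0]
    - [0.5,0,0,0,0,0,0]
    - [0.5,0,0,0,0,0,0]
    - [0.5,0,0,0,0,0,0]
    - [0.5,0,0,0,0,0,0]

```text
time: 24.0
position: [0.5328, 0.2628, 0.1132]
tool_rot: [0.683, 0.183, -0.182, -0.683]
ft_force: [-0.8, -0.3, -0.2]
grip_width: 0.0415
```

>>> play_rows:
  series:
    - [0.75,0,-0.1,0,0,0,0]
    - [0.75,0,-0.2,0,0,0,0]
    - [0.75,0,-0.3,0,0,0,0]
    - [0.75,0,-0.2,0,0,0,0]
    - [0.75,0,0,0,0,0,0]
    - [0.75,0,0,0,0,0,0]

```text
time: 24.5
position: [0.5335, 0.2629, 0.1949]
tool_rot: [-0.683, -0.184, 0.181, 0.683]
ft_force: [0.4, 0.3, 0.1]
grip_width: 0.0643
```

Run:
```python
from h import *
st()
im=eyes.camera('wrist');save('w15',im);save('w15a',im,(270,140,390,240),6)
im=eyes.camera('top');save('t15',im)
```

```text
t 24.5 pos [0.5335 0.2629 0.1949] F [0.4 0.3 0.1] w 0.0643
x [0.867 0.499 0.004] y [ 0.004  0.001 -1.   ] z [-0.499  0.867 -0.001]
```

View pics/w15.png

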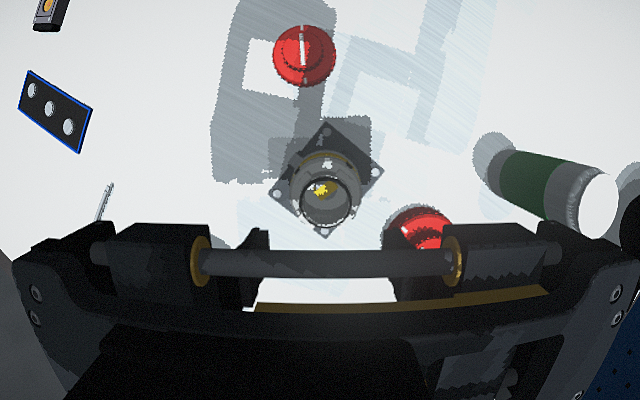

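View pics/w15a.png

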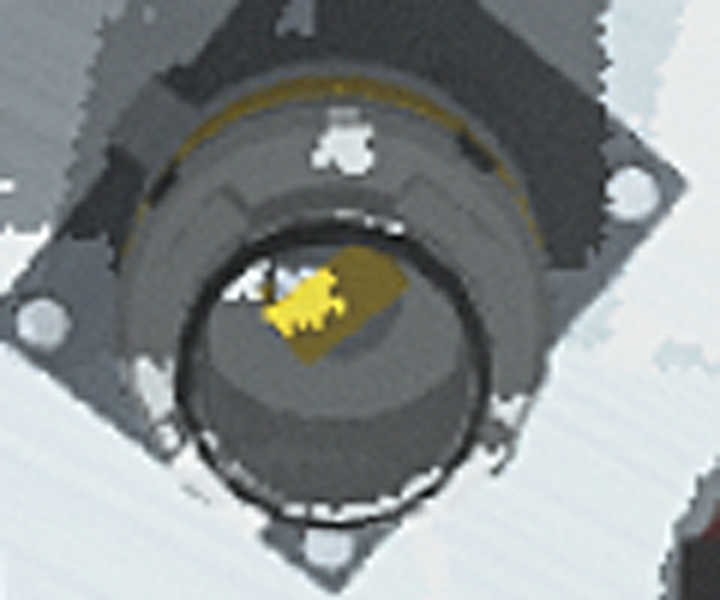

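View pics/t15.png

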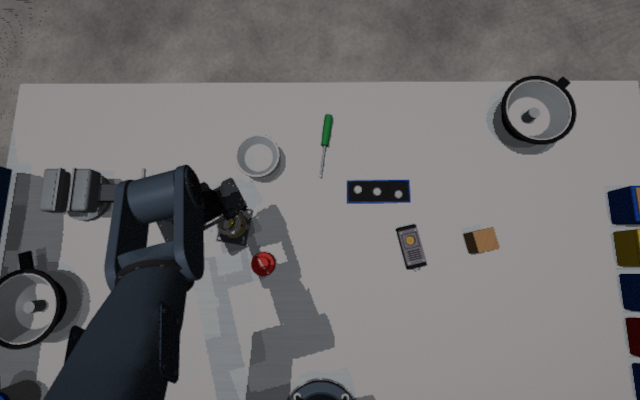

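>>> play_rows:
  series:
    - [0.55,0,0,0,0,0.033,0]
    - [0.55,0,0,0,0,0.033,0]
    - [0.55,0,0,0,0,0.033,0]
    - [0.55,0,0,0,0,0.033,0]
    - [0.55,0,0,0,0,0.034,0]
    - [0.55,0,0,0,0,0,0]
    - [0.55,0,0,0,0,0,0]

```text
time: 25.18
position: [0.5317, 0.2623, 0.1915]
tool_rot: [0.707, 0.0, -0.002, -0.707]
ft_force: [-0.0, -0.1, -0.4]
grip_width: 0.048
```

>>> play_rows:
  series:
    - [0.55,0.02,0,-0.1,0,0,0]
    - [0.55,0.04,0,-0.2,0,0,0]
    - [0.55,0.06,0,-0.3,0,0,0]
    - [0.55,0.06,0,-0.35,0,0,0]
    - [0.55,0.07,0,-0.35,0,0,0]
    - [0.55,0.07,0,-0.35,0,0,0]
    - [0.55,0.07,0,-0.35,0,0,0]
    - [0.55,0.07,0,-0.35,0,0,0]
    - [0.55,0.07,0,-0.35,0,0,0]
    - [0.55,0.07,0,-0.35,0,0,0]
    - [0.55,0.07,0,-0.35,0,0,0]
    - [0.55,0.07,0,-0.35,0,0,0]

```text
time: 26.18
position: [0.6063, -0.1149, 0.1925]
tool_rot: [-0.707, -0.0, 0.001, 0.707]
ft_force: [0.3, 0.5, 0.2]
grip_width: 0.0483
```

>>> play_rows:
  series:
    - [0.55,0.07,0,-0.35,0,0,0]
    - [0.55,0.07,0,-0.35,0,0,0]
    - [0.55,0.05,0,-0.3,0,0,0]
    - [0.55,0.02,0,-0.2,0,0,0]
    - [0.55,0,0,-0.12,0,0,0]
    - [0.55,0,0,0,0,0,0]
    - [0.55,0,0,0,0,0,0]
    - [0.55,0,0,0,0,0,0]

```text
time: 26.85
position: [0.6273, -0.2428, 0.1925]
tool_rot: [-0.707, -0.0, 0.001, 0.708]
ft_force: [-0.1, 1.1, -0.9]
grip_width: 0.0479
```

Run:
```python
from h import *
go([.6285,-.2288,.06],np.pi/2)
im=eyes.camera('wrist');save('w16',im)
```

```text
t 26.85 pos [ 0.6273 -0.2428  0.1925] F [-0.1  1.1 -0.9] w 0.0479
x [ 1.     0.002 -0.001] y [-0.001  0.001 -1.   ] z [-0.002  1.     0.001]
shift/100mm [0.014 1.325 0.138]
rotvec/180deg [-0.0005  0.0006 -0.0004] deg 0.2
rotvec/180deg [-6.000e-04 -9.994e-01  7.000e-04] deg 179.9
```

View pics/w16.png

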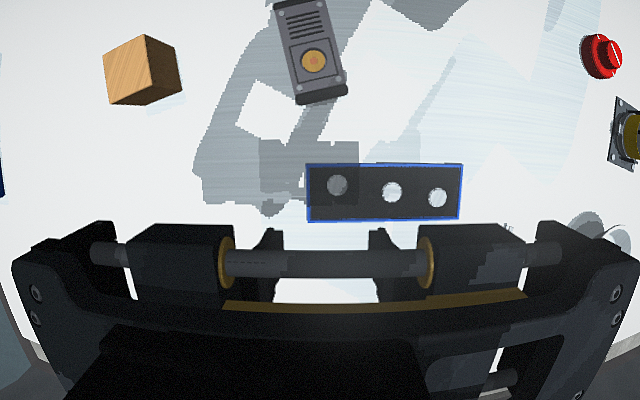

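>>> play_rows:
  series:
    - [0.55,0.01,0.1,0.06,0,0,0]
    - [0.55,0,0.25,0.06,0,0,0]
    - [0.55,0,0.3,0.02,0,0,0]
    - [0.55,0,0.3,0,0,0,0]
    - [0.55,0,0.25,0,0,0,0]
    - [0.55,0,0.12,0,0,0,0]
    - [0.55,0,0,0,0,0,0]
    - [0.55,0,0,0,0,0,0]
    - [0.55,0,0,0,0,0,0]

```text
time: 27.65
position: [0.6302, -0.2305, 0.0623]
tool_rot: [0.708, 0.001, 0.0, -0.707]
ft_force: [-0.4, -0.2, 0.6]
grip_width: 0.0479
```

Run:
```python
from h import *
go([.6285,-.2288,.007],np.pi/2)
im=eyes.camera('wrist');save('w17',im,(220,140,420,300),4)
```

```text
t 27.65 pos [ 0.6302 -0.2305  0.0623] F [-0.4 -0.2  0.6] w 0.0479
x [1.    0.001 0.003] y [ 0.003 -0.001 -1.   ] z [-0.001  1.    -0.001]
shift/100mm [-0.018  0.553  0.018]
rotvec/180deg [0.0005 0.0004 0.0009] deg 0.2
rotvec/180deg [ 1.300e-03 -9.996e-01 -7.000e-04] deg 179.9
```

View pics/w17.png

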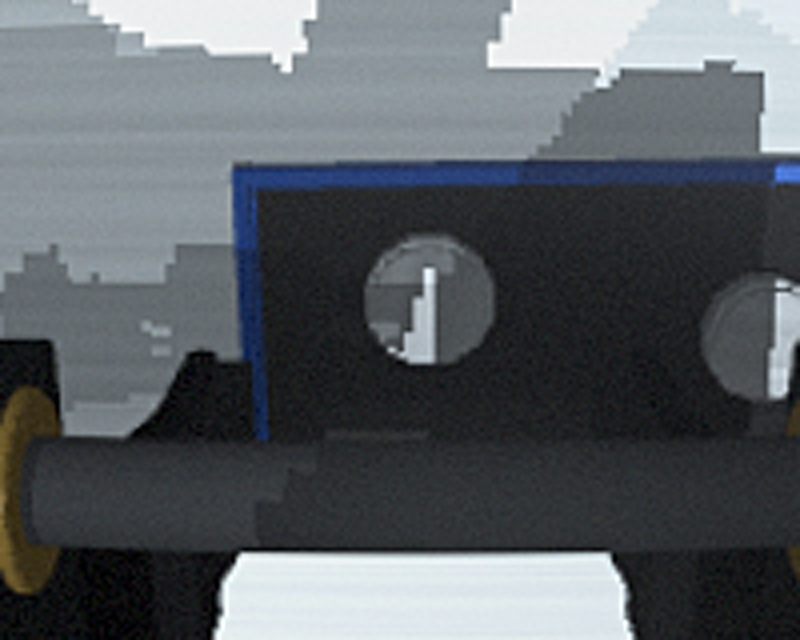

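>>> play_rows:
  series:
    - [0.55,0,0.15,0.01,0,0,0]
    - [0.55,0,0.2,0,0,0,0]
    - [0.55,0,0.12,0,0,0,0]
    - [0.55,0,0.06,0,0,0,0]
    - [0.55,0,0,0,0,0,0]
    - [0.55,0,0,0,0,0,0]

```text
time: 28.2
position: [0.6292, -0.2296, 0.0083]
tool_rot: [0.707, 0.0, 0.0, -0.707]
ft_force: [0.4, -1.0, -0.4]
grip_width: 0.0475
```

Run:
```python
from h import *
go([.6285,-.2288,.007],np.pi/2)
im=eyes.camera('wrist');save('w18',im,(220,140,420,300),4)
```

```text
t 28.2 pos [ 0.6292 -0.2296  0.0083] F [ 0.4 -1.  -0.4] w 0.0475
x [1.    0.001 0.001] y [ 0.001 -0.    -1.   ] z [-0.001  1.    -0.   ]
shift/100mm [-0.007  0.013  0.008]
rotvec/180deg [0.0001 0.0002 0.0002] deg 0.1
rotvec/180deg [ 3.000e-04 -9.998e-01 -2.000e-04] deg 180.0
```

View pics/w18.png

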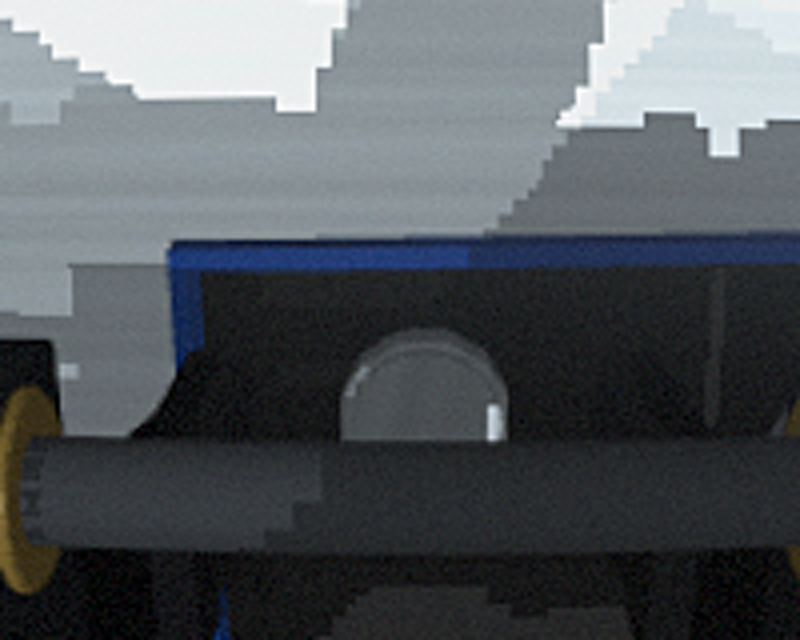

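>>> play_rows:
  series:
    - [0,0,0,0,0,0,0]
    - [0,0,0,0,0,0,0]
    - [0,0,0,0,0,0,0]
    - [0,0,0,0,0,0,0]
    - [0,0,0,0,0,0,0]
    - [0,0,0,0,0,0,0]
    - [0,0,0,0,0,0,0]
    - [0,0,0,0,0,0,0]
  grip_force: 10

```text
time: 28.92
position: [0.6291, -0.2294, 0.008]
tool_rot: [0.707, 0.0, -0.0, -0.707]
ft_force: [-0.4, 0.7, 3.1]
grip_width: 0.0232
```

>>> play_rows:
  series:
    - [0.55,0,0,0,0,0,0]
    - [0.55,0,0,0,0,0,0]
    - [0.55,0,0,0,0,0,0]
    - [0.55,0,0,0,0,0,0]
    - [0.55,0,0,0,0,0,0]
    - [0.55,0,-0.1,0,0,0,0]
    - [0.55,0,-0.1,0,0,0,0]
    - [0.55,0,-0.1,0,0,0,0]
    - [0.55,0,0,0,0,0.035,0]
    - [0.55,0,0,0,0,0.035,0]
    - [0.55,0,0,0,0,0.035,0]
    - [0.55,0,0,0,0,0.035,0]

```text
time: 29.92
position: [0.6295, -0.2297, 0.0395]
tool_rot: [0.69, -0.155, 0.157, -0.689]
ft_force: [0.5, 0.8, 0.1]
grip_width: 0.0477
```

>>> play_rows:
  series:
    - [0.55,0,0,0,0,0.035,0]
    - [0.55,0,0,0,0,0.035,0]
    - [0.55,0,0,0,0,0.035,0]
    - [0.55,0,0,0,0,0.035,0]
    - [0.55,0,0,0,0,0.035,0]
    - [0.55,0,0,0,0,0.035,0]
    - [0.55,0,0,0,0,0.035,0]
    - [0.55,0,0,0,0,0.035,0]
    - [0.55,0,0,0,0,0.035,0]
    - [0.55,0,0,0,0,0.035,0]
    - [0.55,0,0,0,0,0.01,0]
    - [0.55,0,0,0,0,0,0]

```text
time: 30.92
position: [0.6295, -0.2297, 0.0392]
tool_rot: [0.5, -0.499, 0.501, -0.5]
ft_force: [-0.5, -0.3, 0.4]
grip_width: 0.0478
```

Run:
```python
from h import *
go([.6291,-.2294,.008],0)
im=eyes.camera('wrist');save('w19',im,(220,140,420,300),4)
```

```text
t 30.92 pos [ 0.6295 -0.2297  0.0392] F [-0.5 -0.3  0.4] w 0.0478
x [ 0.    -1.     0.001] y [ 0.002 -0.001 -1.   ] z [1.    0.    0.002]
shift/100mm [-0.003  0.312 -0.005]
rotvec/180deg [-0.0006  0.0001  0.0003] deg 0.1
rotvec/180deg [ 5.000e-04 -9.999e-01  9.000e-04] deg 180.0
```

View pics/w19.png

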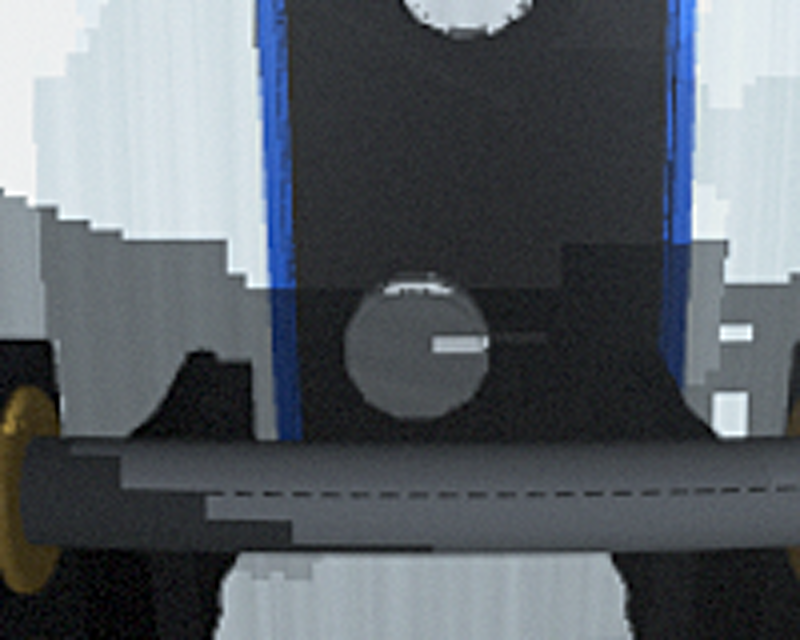

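>>> play_rows:
  series:
    - [0.55,0,0.12,0,0,0,0]
    - [0.55,0,0.12,0,0,0,0]
    - [0.55,0,0.07,0,0,0,0]
    - [0,0,0,0,0,0,0]
    - [0,0,0,0,0,0,0]
    - [0,0,0,0,0,0,0]
    - [0,0,0,0,0,0,0]
    - [0,0,0,0,0,0,0]
    - [0,0,0,0,0,0,0]
    - [0,0,0,0,0,0,0]
    - [0,0,0,0,0,0,0]
    - [0,0,0,0,0,0,0]
  grip_force: 10

```text
time: 31.97
position: [0.618, -0.2279, 0.0038]
tool_rot: [-0.505, 0.506, -0.492, 0.496]
ft_force: [-17.0, -3.6, 0.3]
grip_width: 0.0264
```

>>> play_rows:
  series:
    - [0.55,0,0,0,0,0,0]
    - [0.55,0,0,0,0,0,0]
    - [0.55,0,0,0,0,0,0]
    - [0.55,0,0,0,0,0,0]
    - [0.55,0,0,0,0,0,0]
    - [0.55,0,-0.1,0,0,0,0]
    - [0.55,0,-0.2,0,0,0,0]
    - [0.55,0,-0.15,0,0,0,0]
    - [0.55,0,-0.07,0,0,0,0]
    - [0.55,0,0,0,0,0,0]
    - [0.55,0,0,0,0,0,0]
    - [0.55,0,0,0,0,0,0]

```text
time: 32.97
position: [0.6286, -0.2291, 0.0584]
tool_rot: [0.5, -0.5, 0.5, -0.5]
ft_force: [0.5, -0.2, 0.6]
grip_width: 0.048
```

Run:
```python
from h import *
go([.6291,-.2294,.008],0)
im=eyes.camera('wrist');save('w20',im);save('w20a',im,(240,160,400,280),5)
print(np.round(proj('wrist',[.6293,-.2297,.0107]),1))
```

```text
t 32.97 pos [ 0.6286 -0.2291  0.0584] F [ 0.5 -0.2  0.6] w 0.048
x [ 0.001 -1.    -0.   ] y [-0.001  0.    -1.   ] z [ 1.     0.001 -0.001]
shift/100mm [0.003 0.504 0.005]
rotvec/180deg [ 0.0002  0.0003 -0.0001] deg 0.1
rotvec/180deg [-2.000e-04 -9.997e-01 -3.000e-04] deg 180.0
[328.7 218.8]
```

View pics/w20a.png

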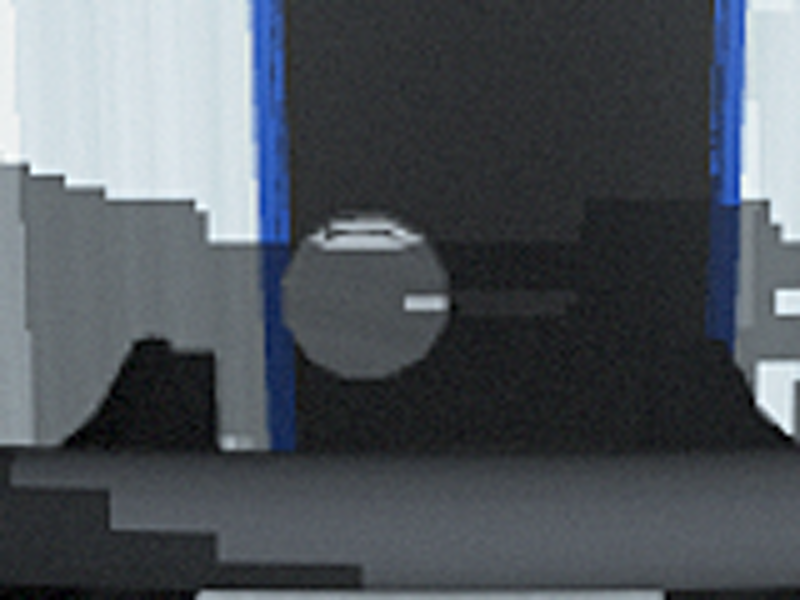

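>>> play_rows:
  series:
    - [0.5,-0.15,-0.05,0.02,0,-0.035,0]
    - [0.5,0,0,0,0,-0.035,0]
    - [0.5,0,0,0,0,-0.035,0]
    - [0.5,0,0,0,0,-0.035,0]
    - [0.5,0,0,0,0,-0.035,0]
    - [0.5,0,0,0,0,-0.035,0]
    - [0.5,0,0,0,0,-0.035,0]
    - [0.5,0,0,0,0,-0.035,0]
    - [0.5,0,0,0,0,-0.035,0]
    - [0.5,0,0,0,0,-0.035,0]
    - [0.5,0,0,0,0,-0.035,0]
    - [0.5,0,0,0,0,-0.035,0]

```text
time: 34.02
position: [0.6302, -0.214, 0.0624]
tool_rot: [-0.702, 0.087, -0.086, 0.702]
ft_force: [0.3, 0.3, -0.2]
grip_width: 0.0435
```

>>> play_rows:
  series:
    - [0.5,0,0,0,0,-0.035,0]
    - [0.5,0,0,0,0,-0.035,0]
    - [0.5,0,0,0,0,-0.01,0]
    - [0.5,0.03,0,0.25,0,0,0]
    - [0.5,0.03,0,0.2,0,0,0]
    - [0.5,0,0,0,0,0,0]
    - [0.5,0,0,0,0,0,0]

```text
time: 34.6
position: [0.6363, -0.1681, 0.0627]
tool_rot: [-0.707, -0.0, 0.002, 0.707]
ft_force: [-0.2, -0.3, -0.2]
grip_width: 0.0436
```

Run:
```python
from h import *
go([.6367,-.1647,.0075],np.pi/2)
im=eyes.camera('wrist');save('w21',im);save('w21a',im,(240,160,400,280),5)
print(np.round(proj('wrist',[.6367,-.1647,.0107]),1))
im=eyes.camera('top');save('t21',im,(310,150,510,300),4)
```

```text
t 34.6 pos [ 0.6363 -0.1681  0.0627] F [-0.2 -0.3 -0.2] w 0.0436
x [ 1.     0.003 -0.002] y [-0.002  0.001 -1.   ] z [-0.003  1.     0.001]
shift/100mm [0.005 0.552 0.034]
rotvec/180deg [-0.0002  0.0009 -0.0006] deg 0.2
rotvec/180deg [-1.000e-03 -9.991e-01  3.000e-04] deg 179.8
[334.4 220.5]
```

View pics/w21.png

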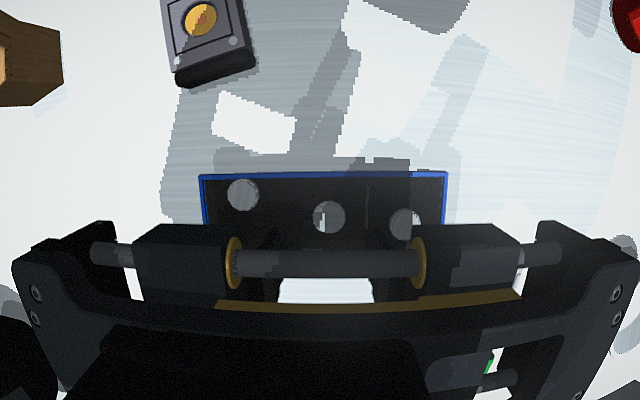

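View pics/t21.png

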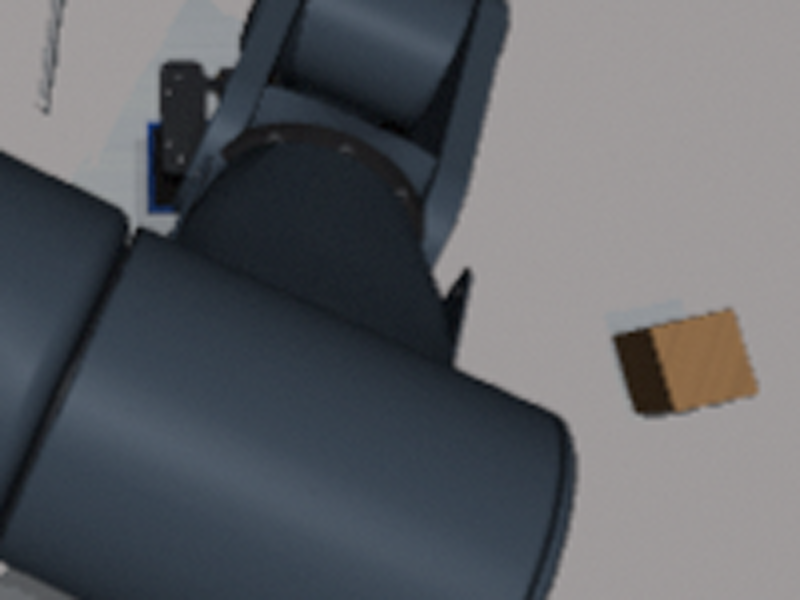

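>>> play_rows:
  series:
    - [0.5,0,0.15,0.01,0,0,0]
    - [0.5,0,0.2,0,0,0,0]
    - [0.5,0,0.13,0,0,0,0]
    - [0.5,0,0.06,0,0,0,0]
    - [0.5,0,0,0,0,0,0]
    - [0,0,0,0,0,0,0]
    - [0,0,0,0,0,0,0]
    - [0,0,0,0,0,0,0]
    - [0,0,0,0,0,0,0]
    - [0,0,0,0,0,0,0]
    - [0,0,0,0,0,0,0]
    - [0,0,0,0,0,0,0]
  grip_force: 15

```text
time: 35.7
position: [0.6372, -0.1683, 0.0104]
tool_rot: [0.707, 0.001, 0.0, -0.707]
ft_force: [0.4, 0.2, 2.2]
grip_width: 0.0055
```

>>> play_rows:
  series:
    - [0,0,0,0,0,0,0]
    - [0,0,-0.03,0,0,0,0]
    - [0,0,-0.15,0,0,0,0]
    - [0,0,-0.2,0,0,0,0]
    - [0,0,-0.2,0,0,0,0]
    - [0,0,0,0,0,0,0]
    - [0,0,0,0,0,0,0]

```text
time: 36.28
position: [0.6376, -0.1687, 0.0689]
tool_rot: [0.708, 0.001, 0.001, -0.707]
ft_force: [0.1, -0.5, 0.3]
grip_width: 0.0006
```

Run:
```python
from h import *
go([.55,-.17,.06],np.pi/2)
im=eyes.camera('wrist');save('w22',im,(220,140,420,300),4)
```

```text
t 36.28 pos [ 0.6376 -0.1687  0.0689] F [ 0.1 -0.5  0.3] w 0.0006
x [1.    0.001 0.002] y [ 0.002 -0.001 -1.   ] z [-0.001  1.    -0.001]
shift/100mm [-0.876  0.087 -0.012]
rotvec/180deg [0.0004 0.0002 0.0008] deg 0.2
rotvec/180deg [ 1.200e-03 -9.998e-01 -6.000e-04] deg 180.0
```

View pics/w22.png

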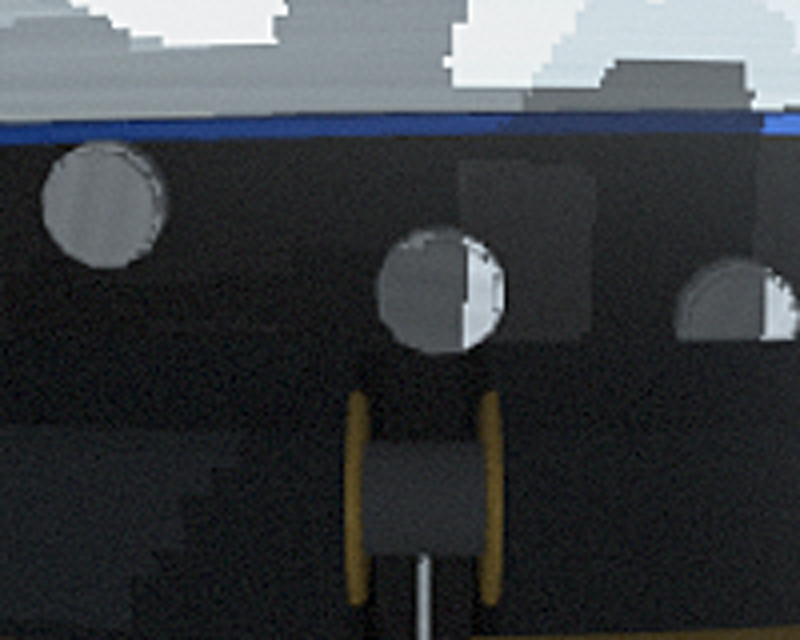

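>>> play_rows:
  series:
    - [0.5,0,0,0,0,0,0]
    - [0.5,0,0,0,0,0,0]
    - [0.5,0,0,0,0,0,0]
    - [0.5,0,0,0,0,0,0]
    - [0.5,0,0,0,0,0,0]
    - [0.5,0,0,0,0,0,0]
    - [0.5,0,0,0,0,0,0]
    - [0.5,0,0,0,0,0,0]
    - [0.5,0,0,0,0,0,0]

```text
time: 37.08
position: [0.6369, -0.1683, 0.0678]
tool_rot: [0.707, 0.0, -0.0, -0.707]
ft_force: [-0.2, -0.0, 0.1]
grip_width: 0.0424
```

Run:
```python
from h import *
p,M=st()
im=eyes.camera('wrist');save('w23',im,(240,160,400,280),5); np.save('w23.npy',im)
```

```text
t 37.08 pos [ 0.6369 -0.1683  0.0678] F [-0.2 -0.   0.1] w 0.0424
x [1.    0.001 0.   ] y [ 0. -0. -1.] z [-0.001  1.    -0.   ]
```

View pics/w23.png

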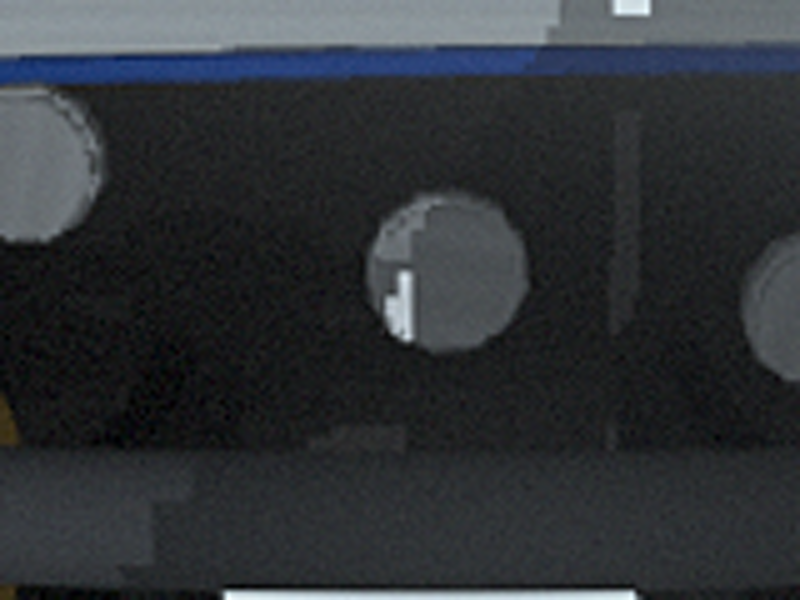

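Run:
```python
from h import *
print(atz('wrist',329.7,214.9,.0107), proj('wrist',[.6369,-.1683,.0107]))
```

```text
[ 0.63429429 -0.16726119  0.0107    ] (np.float64(328.27836600915157), np.float64(218.26535399980165))
```

>>> play_rows:
  series:
    - [0.5,-0.015,0.18,0.01,0,0,0]
    - [0.5,0,0.2,0,0,0,0]
    - [0.5,0,0.15,0,0,0,0]
    - [0.5,0,0.085,0,0,0,0]
    - [0.5,0,0,0,0,0,0]
    - [0.5,0,0,0,0,0,0]

```text
time: 37.63
position: [0.6353, -0.1673, 0.0061]
tool_rot: [-0.707, -0.0, 0.0, 0.707]
ft_force: [0.4, 0.1, 0.8]
grip_width: 0.0434
```

>>> play_rows:
  series:
    - [0,0,0,0,0,0,0]
    - [0,0,0,0,0,0,0]
    - [0,0,0,0,0,0,0]
    - [0,0,0,0,0,0,0]
    - [0,0,0,0,0,0,0]
    - [0,0,0,0,0,0,0]
    - [0,0,0,0,0,0,0]
  grip_force: 15

```text
time: 38.22
position: [0.6359, -0.1675, 0.0071]
tool_rot: [0.707, 0.001, 0.0, -0.707]
ft_force: [-0.1, 0.7, 5.0]
grip_width: 0.0229
```

>>> play_rows:
  series:
    - [0,0,-0.03,0,0,0,0]
    - [0,0,-0.15,0,0,0,0]
    - [0,0,-0.2,0,0,0,0]
    - [0,0,-0.17,0,0,0,0]
    - [0,0,0,0,0,0,0]
    - [0,0,0,0,0,0,0]
    - [0,0,0,0,0,0,0]

```text
time: 38.8
position: [0.6346, -0.167, 0.0604]
tool_rot: [-0.707, 0.0, 0.001, 0.707]
ft_force: [-1.6, 0.5, -0.7]
grip_width: 0.0233
```

Run:
```python
from h import *
p,M=st()
im=eyes.camera('wrist');save('w24',im,(240,160,400,280),5); save('w24f',im)
```

```text
t 38.8 pos [ 0.6346 -0.167   0.0604] F [-1.6  0.5 -0.7] w 0.0233
x [ 1.     0.001 -0.002] y [-0.002  0.001 -1.   ] z [-0.001  1.     0.001]
```

View pics/w24.png

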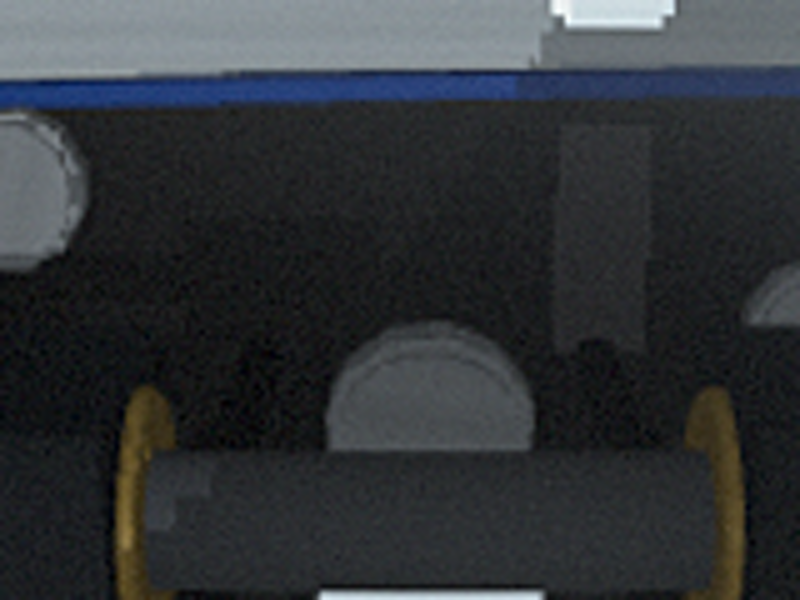

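Run:
```python
from h import *
p,M=st()
f=lambda u,v,z:atz('wrist',240+(u+.5)/5-.5,160+(v+.5)/5-.5,z)
print(f(430,340,p[2]+.0036)-p, f(430,322,p[2]-.0041)-p)
print(f(327,415,p[2]+.0036)-p, f(535,415,p[2]+.0036)-p)
im=cv2.imread('pics/w24.png'); cv2.imwrite('pics/w24b.png',cv2.resize(cv2.convertScaleAbs(im[300:470,300:560],alpha=3),None,fx=3,fy=3))
```

```text
t 38.85 pos [ 0.6343 -0.1669  0.06  ] F [-0.6  0.2 -0.1] w 0.023
x [ 1.     0.001 -0.002] y [-0.002  0.001 -1.   ] z [-0.001  1.     0.001]
[-0.01361781 -0.00192225  0.0036    ] [-0.01312479 -0.00191535 -0.0041    ]
[-0.00483332 -0.01323779  0.0036    ] [-0.00486465  0.00964608  0.0036    ]
```

View pics/w24b.png

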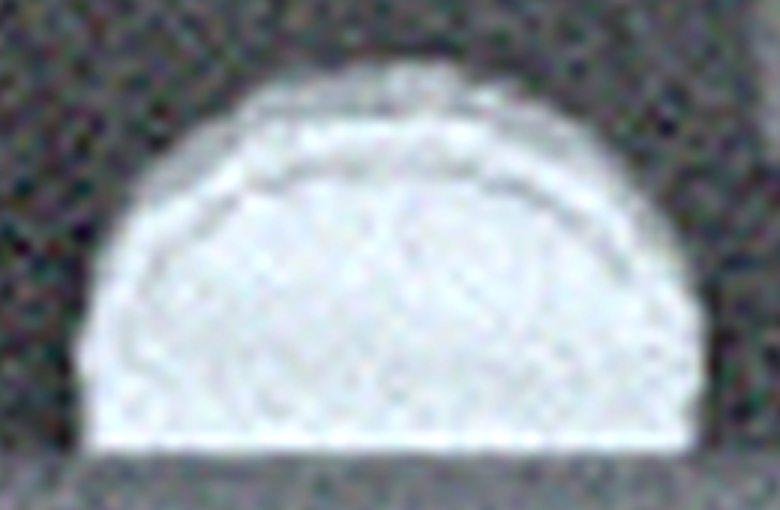

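>>> play_rows:
  series:
    - [0,-0.1,-0.2,-0.06,0,0,0]
    - [0,-0.25,-0.1,-0.15,0,0,0]
    - [0,-0.3,0,-0.2,0,0,0]
    - [0,-0.3,0,-0.2,0,0,0]
    - [0,-0.25,0,-0.15,0,0,0]
    - [0,-0.15,0,-0.08,0,0,0]
    - [0,-0.09,0,-0.04,0,0,0]
    - [0,0,0,0,0,0,0]
    - [0,0,0,0,0,0,0]
    - [0,0,0,0,0,0,0]

```text
time: 39.68
position: [0.4924, -0.2551, 0.091]
tool_rot: [0.707, 0.001, -0.0, -0.707]
ft_force: [-0.1, 0.0, -0.3]
grip_width: 0.023
```

Run:
```python
from h import *
go([.4906,-.255,.09],np.pi/2)
im=eyes.camera('wrist');save('w25',im); save('w25a',im,(240,120,400,240),5)
```

```text
t 39.68 pos [ 0.4924 -0.2551  0.091 ] F [-0.1  0.  -0.3] w 0.023
x [1.    0.001 0.001] y [ 0.001 -0.    -1.   ] z [-0.001  1.    -0.   ]
shift/100mm [-0.018  0.01   0.001]
rotvec/180deg [0.     0.0004 0.0002] deg 0.1
rotvec/180deg [ 3.000e-04 -9.996e-01 -0.000e+00] deg 179.9
```

View pics/w25a.png

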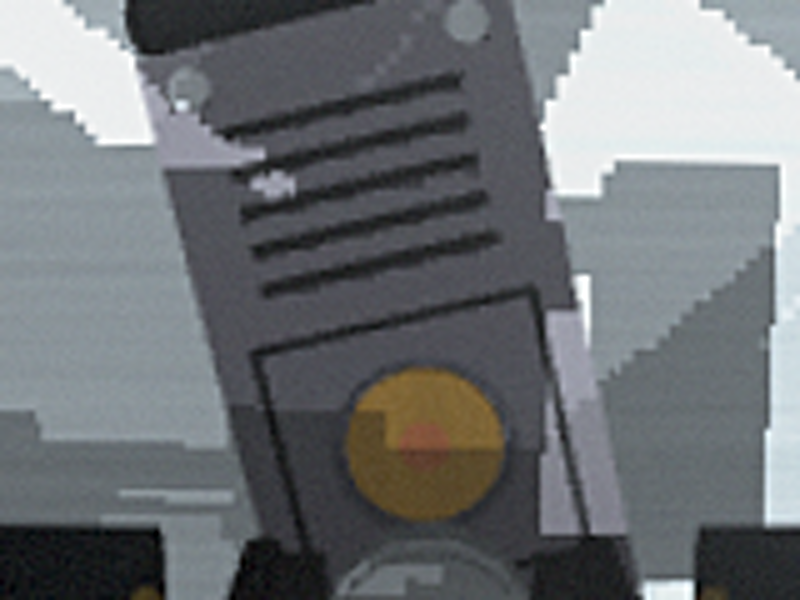

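Run:
```python
from h import *
p,M=st()
f=lambda u,v,z:atz('wrist',240+(u+.5)/5-.5,120+(v+.5)/5-.5,z)
for w in [(426,444,.0223)]: P=f(*w);print(P, P-p)
print(f(345,444,.0223),f(506,444,.0223),f(426,367,.0223),f(426,522,.0223))
```

```text
t 39.73 pos [ 0.4926 -0.255   0.091 ] F [-0.4  0.8  0.4] w 0.0231
x [1.    0.002 0.001] y [ 0.001 -0.    -1.   ] z [-0.002  1.    -0.   ]
[ 0.48829286 -0.257573    0.0223    ] [-0.00426762 -0.00258544 -0.06873421]
[ 0.48833742 -0.27010935  0.0223    ] [ 0.48825856 -0.24519565  0.0223    ] [ 0.47609283 -0.25760168  0.0223    ] [ 0.50100158 -0.25754401  0.0223    ]
```

>>> play_rows:
  series:
    - [0,-0.02,0.1,-0.008,0,0,0]
    - [0,-0.01,0.2,0,0,0,0]
    - [0,0,0.13,0,0,0,0]
    - [0,0,0.08,0,0,0,0]
    - [0,0,0,0,0,0,0]
    - [0,0,0,0,0,0,0]
    - [0,0,0,0,0,0,0]

```text
time: 40.32
position: [0.4889, -0.2563, 0.0405]
tool_rot: [0.707, 0.001, -0.0, -0.707]
ft_force: [0.5, -0.9, -0.1]
grip_width: 0.023
```

Run:
```python
from h import *
p,M=st()
im=eyes.camera('wrist'); np.save('w26.npy',im); save('w26a',cv2.convertScaleAbs(im,alpha=1.6),(280,170,380,250),8)
```

```text
t 40.32 pos [ 0.4889 -0.2563  0.0405] F [ 0.5 -0.9 -0.1] w 0.023
x [1.    0.001 0.001] y [ 0.001 -0.001 -1.   ] z [-0.001  1.    -0.001]
```

View pics/w26a.png

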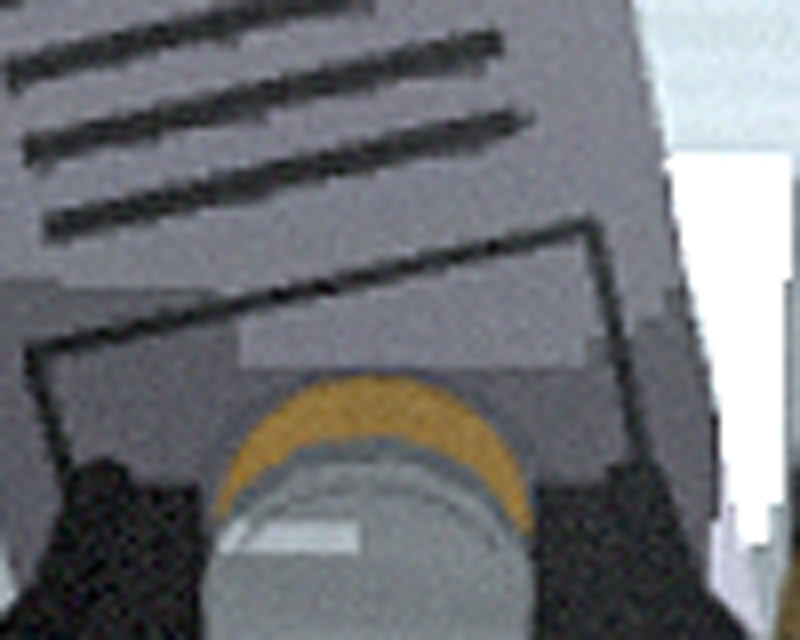

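Run:
```python
from h import *
p,M=st()
f=lambda u,v,z:atz('wrist',280+(u+.5)/8-.5,170+(v+.5)/8-.5,z)-p
b=f(374,377,.0223);print('brass front',b,'centre x',b[0]+.01245)
b=f(374,368,.026);print('rim front?',b,'centre x',b[0]+.01375)
for z in(.0364,.0358):
  c=f(369,437,z);print('cell bot front',c,'centre',c[0]+.01225)
c=f(369,462,.0441);print('cell top front',c,'centre',c[0]+.01225)
print(f(203,590,.0441),f(535,590,.0441)); print(f(218,510,.0223),f(530,510,.0223))
```

```text
t 40.37 pos [ 0.489  -0.2565  0.0408] F [-0.5  0.2 -0.3] w 0.0232
x [1.    0.001 0.001] y [ 0.001 -0.001 -1.   ] z [-0.001  1.    -0.001]
brass front [-0.01301027 -0.00153916 -0.01851724] centre x -0.0005602734931593641
rim front? [-0.01485292 -0.00154785 -0.01481724] centre x -0.0011029238465483492
cell bot front [-0.01291334 -0.00190597 -0.00441724] centre -0.0006633364963999737
cell bot front [-0.01271232 -0.00190611 -0.00501724] centre -0.0004623198689936818
cell top front [-0.01370742 -0.00190022  0.00328276] centre -0.0014574200430890576
[-0.00429078 -0.01332629  0.00328276] [-0.00435062  0.00956624  0.00328276]
[-0.00216216 -0.01360467 -0.01851724] [-0.00222079  0.01058894 -0.01851724]
```

>>> play_rows:
  series:
    - [0,0,0.05,0.003,0,0,0]
    - [0,0,0.04,0,0,0,0]
    - [0,0,0.02,0,0,0,0]
    - [0,0,0,0,0,0,0]
    - [0,0,0,0,0,0,0]

```text
time: 40.78
position: [0.4883, -0.2559, 0.0291]
tool_rot: [-0.707, -0.0, 0.0, 0.707]
ft_force: [0.1, -0.3, -0.2]
grip_width: 0.023
```

>>> play_rows:
  series:
    - [0,0,0.01,0,0,0,0]
    - [0,0,0.01,0,0,0,0]
    - [0,0,0,0,0,0,0]
    - [0,0,0,0,0,0,0]

```text
time: 41.12
position: [0.4884, -0.2559, 0.0272]
tool_rot: [0.707, 0.0, -0.0, -0.707]
ft_force: [0.5, 0.1, 0.2]
grip_width: 0.0231
```

>>> play_rows:
  series:
    - [0,0,0.01,0,0,0,0]
    - [0,0,0,0,0,0,0]
    - [0,0,0,0,0,0,0]

```text
time: 41.37
position: [0.4885, -0.256, 0.0264]
tool_rot: [0.707, 0.0, -0.0, -0.707]
ft_force: [0.6, -0.1, 1.1]
grip_width: 0.0228
```

>>> play_rows:
  series:
    - [0.45,0,0,0,0,0,0]
    - [0.45,0,0,0,0,0,0]
    - [0.45,0,0,0,0,0,0]
    - [0.45,0,0,0,0,0,0]
    - [0.45,0,-0.1,0,0,0,0]
    - [0.45,0,-0.2,0,0,0,0]
    - [0.45,0,-0.2,0,0,0,0]
    - [0.45,0,-0.1,0,0,0,0]
    - [0.45,0,0,0,0,0,0]

```text
time: 42.12
position: [0.4899, -0.2571, 0.089]
tool_rot: [0.708, 0.002, 0.001, -0.706]
ft_force: [-0.5, 0.2, -0.1]
grip_width: 0.0389
```

Run:
```python
from h import *
p,M=st()
im=eyes.camera('wrist'); save('w27a',cv2.convertScaleAbs(im,alpha=1.6),(260,140,400,240),6)
```

```text
t 42.12 pos [ 0.4899 -0.2571  0.089 ] F [-0.5  0.2 -0.1] w 0.0389
x [1.    0.001 0.004] y [ 0.004 -0.004 -1.   ] z [-0.001  1.    -0.004]
```

View pics/w27a.png

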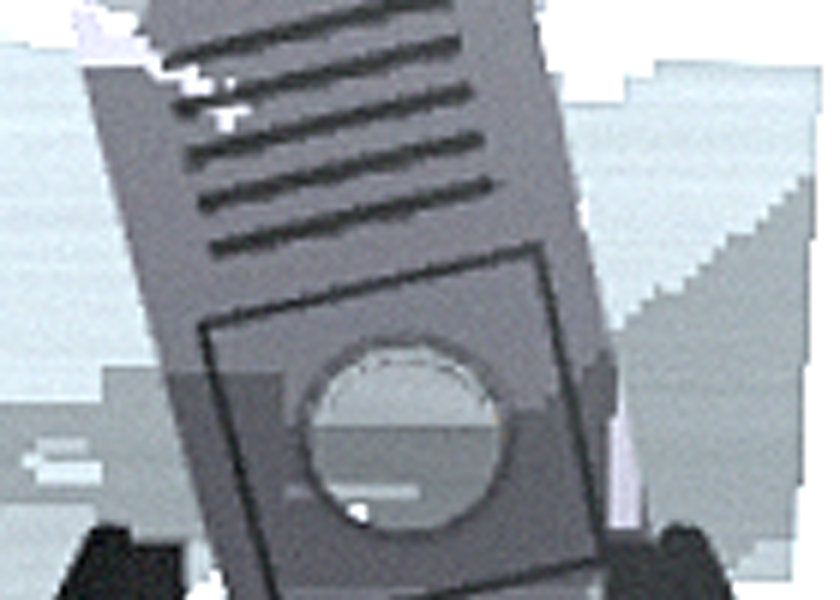

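>>> play_rows:
  series:
    - [0,0,0.1,0,0,0,0]
    - [0,0,0.15,0,0,0,0]
    - [0,0,0.1,0,0,0,0]
    - [0,0,0.08,0,0,0,0]
    - [0,0,0.05,0,0,0,0]
    - [0,0,0,0,0,0,0]
    - [0,0,0,0,0,0,0]
    - [0,0,0,0,0,0,0]
    - [0,0,0,0,0,0,0]
    - [0,0,0,0,0,0,0]

```text
time: 43.0
position: [0.4888, -0.2562, 0.0388]
tool_rot: [0.707, 0.001, 0.0, -0.707]
ft_force: [-0.0, 0.8, 0.5]
grip_width: 0.0006
```

>>> play_rows:
  series:
    - [0,0,0.02,0,0,0,0]
    - [0,0,0.02,0,0,0,0]
    - [0,0,0,0,0,0,0]
    - [0,0,0,0,0,0,0]

```text
time: 43.33
position: [0.4883, -0.2559, 0.0342]
tool_rot: [-0.707, -0.0, 0.0, 0.707]
ft_force: [0.3, -0.9, 0.5]
grip_width: 0.0005
```

>>> play_rows:
  series:
    - [0,0,0.02,0,0,0,0]
    - [0,0,0.02,0,0,0,0]
    - [0,0,0,0,0,0,0]
    - [0,0,0,0,0,0,0]

```text
time: 43.67
position: [0.4883, -0.2558, 0.03]
tool_rot: [-0.707, -0.0, 0.0, 0.707]
ft_force: [0.5, 0.6, -0.4]
grip_width: 0.0003
```

>>> play_rows:
  series:
    - [0,0,0.02,0,0,0,0]
    - [0,0,0.01,0,0,0,0]
    - [0,0,0,0,0,0,0]
    - [0,0,0,0,0,0,0]

```text
time: 44.0
position: [0.4885, -0.256, 0.0275]
tool_rot: [0.707, 0.0, -0.0, -0.707]
ft_force: [-0.8, 0.5, 4.4]
grip_width: 0.0003
```

>>> play_rows:
  series:
    - [0,0,0.01,0,0,0,0]
    - [0,0,0.01,0,0,0,0]
    - [0,0,0,0,0,0,0]
    - [0,0,0,0,0,0,0]

```text
time: 44.33
position: [0.4885, -0.256, 0.0256]
tool_rot: [0.707, 0.0, -0.0, -0.707]
ft_force: [-1.0, 0.2, 4.7]
grip_width: 0.0004
```

>>> play_rows:
  series:
    - [0,0,0.01,0,0,0,0]
    - [0,0,0.01,0,0,0,0]
    - [0,0,0,0,0,0,0]
    - [0,0,0,0,0,0,0]

```text
time: 44.67
position: [0.4885, -0.256, 0.0254]
tool_rot: [0.707, 0.001, -0.0, -0.707]
ft_force: [-2.1, 1.7, 19.2]
grip_width: 0.0003
```

>>> play_rows:
  series:
    - [0,0,-0.1,0,0,0,0]
    - [0,0,-0.2,0,0,0,0]
    - [0.75,0,-0.3,0,0,0,0]
    - [0.75,0,-0.3,0,0,0,0]
    - [0.75,0,-0.1,0,0,0,0]
    - [0.75,0,0,0,0,0,0]
    - [0.75,0,0,0,0,0,0]

```text
time: 45.25
position: [0.4883, -0.2559, 0.1231]
tool_rot: [0.707, 0.0, -0.0, -0.707]
ft_force: [0.4, 1.3, -0.1]
grip_width: 0.0259
```

Run:
```python
from h import *
go([.42,.17,.13],2.09)
im=eyes.camera('wrist'); save('w28a',cv2.convertScaleAbs(im,alpha=1.6),(260,120,400,220),6); save('w28',im)
im=eyes.camera('side');save('s28',im,(270,240,370,320),8)
```

```text
t 45.25 pos [ 0.4883 -0.2559  0.1231] F [ 0.4  1.3 -0.1] w 0.0259
x [1.    0.001 0.   ] y [ 0. -0. -1.] z [-0.001  1.    -0.   ]
shift/100mm [-0.68  -0.07   4.259]
rotvec/180deg [ 1.00e-04 -1.65e-01  1.00e-04] deg 29.7
rotvec/180deg [-1.00e-04  8.35e-01  2.00e-04] deg 150.3
```

View pics/w28a.png

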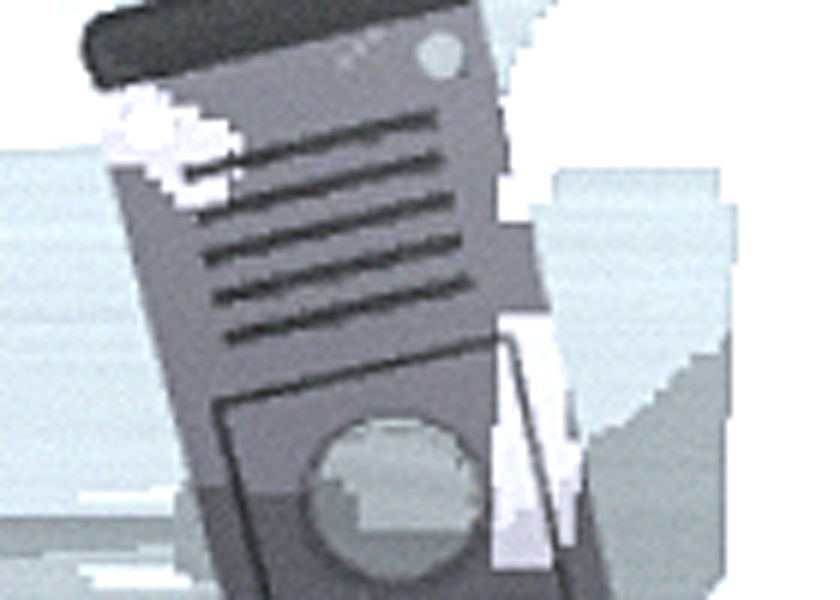

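View pics/w28.png

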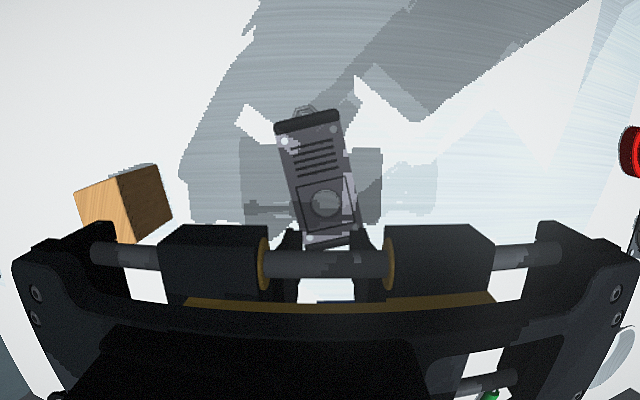

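View pics/s28.png

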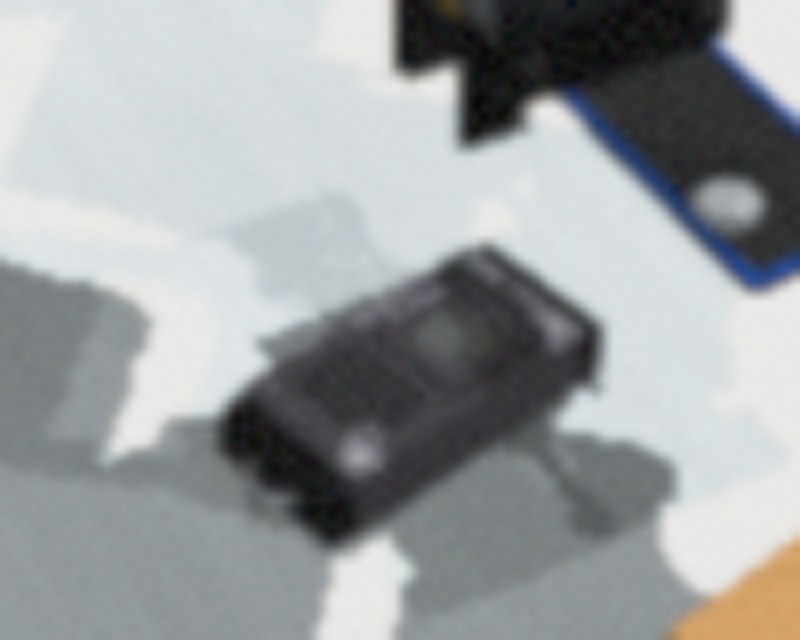

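>>> play_rows:
  series:
    - [0.75,-0.02,-0.05,0.1,0,0,0]
    - [0.75,-0.04,-0.05,0.25,0,0,0]
    - [0.75,-0.06,-0.05,0.35,0,0,0]
    - [0.75,-0.06,0,0.35,0,0,0]
    - [0.75,-0.06,0,0.35,0,0,0]
    - [0.75,-0.06,0,0.35,0,0,0]
    - [0.75,-0.06,0,0.35,0,0,0]
    - [0.75,-0.06,0,0.35,0,0,0]
    - [0.75,-0.06,0,0.35,0,0,0]
    - [0.75,-0.06,0,0.35,0,0,0]
    - [0.75,-0.06,0,0.35,0,0,0]
    - [0.75,-0.06,0,0.35,0,0,0]

```text
time: 46.35
position: [0.4201, 0.1309, 0.1374]
tool_rot: [-0.707, 0.001, 0.001, 0.707]
ft_force: [0.9, -0.1, 0.4]
grip_width: 0.0649
```

>>> play_rows:
  series:
    - [0.75,-0.02,0,0.35,0,0,0]
    - [0.75,0,0,0.25,0,0,0]
    - [0.75,0,0,0.14,0,-0.033,0]
    - [0.75,0,0,0,0,-0.033,0]
    - [0.75,0,0,0,0,-0.033,0]
    - [0.75,0,0,0,0,-0.033,0]
    - [0.75,0,0,0,0,-0.033,0]
    - [0.75,0,0,0,0,0,0]
    - [0.75,0,0,0,0,0,0]

```text
time: 47.1
position: [0.419, 0.2031, 0.1376]
tool_rot: [-0.684, -0.18, 0.181, 0.684]
ft_force: [0.7, 0.5, 0.2]
grip_width: 0.0653
```

Run:
```python
from h import *
go([.42,.17,.03],2.09)
im=eyes.camera('wrist'); save('w29',im); save('w29a',im,(230,130,430,280),4)
im=eyes.camera('top'); save('t29',im)
```

```text
t 47.1 pos [0.419  0.2031 0.1376] F [0.7 0.5 0.2] w 0.0653
x [ 0.87   0.494 -0.002] y [-0.002 -0.    -1.   ] z [-0.494  0.87   0.001]
shift/100mm [-0.152  1.076 -0.294]
rotvec/180deg [-0.0003 -0.0008 -0.0007] deg 0.2
rotvec/180deg [ 1.100e-03  9.992e-01 -4.000e-04] deg 179.9
```

View pics/w29.png

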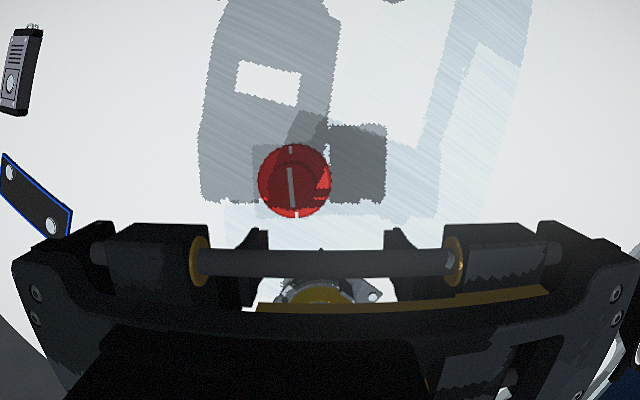

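View pics/t29.png

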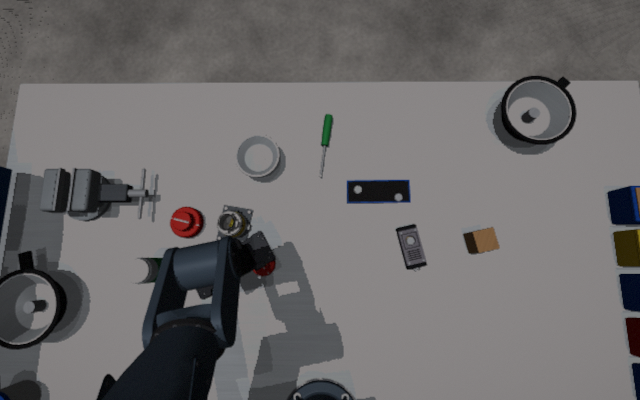

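>>> play_rows:
  series:
    - [0.75,-0.08,0,-0.15,0,0,0]
    - [0.75,-0.072,0,-0.144,0,0,0]
    - [0.75,0,0.15,0,0,0,0]
    - [0.75,0,0.25,0,0,0,0]
    - [0.75,0,0.25,0,0,0,0]
    - [0.75,0,0,0,0,0,0]
    - [0.75,0,0,0,0,0,0]

```text
time: 47.78
position: [0.4203, 0.1697, 0.0724]
tool_rot: [-0.683, -0.18, 0.182, 0.684]
ft_force: [0.8, 0.2, 1.0]
grip_width: 0.0653
```

Run:
```python
from h import *
go([.42,.17,.0305],2.0945)
im=eyes.camera('wrist'); save('w30',im,(230,130,430,280),4)
```

```text
t 47.78 pos [0.4203 0.1697 0.0724] F [0.8 0.2 1. ] w 0.0653
x [ 0.869  0.495 -0.004] y [-0.004 -0.001 -1.   ] z [-0.495  0.869  0.001]
shift/100mm [-0.     0.419  0.004]
rotvec/180deg [-0.0005 -0.0019 -0.0011] deg 0.4
rotvec/180deg [ 1.800e-03  9.981e-01 -7.000e-04] deg 179.7
```

View pics/w30.png

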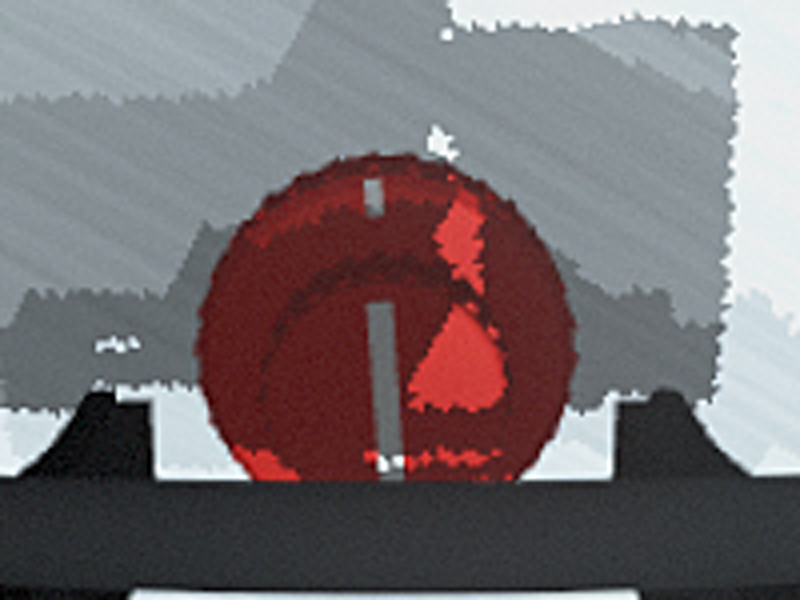

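Aligned over the cap (jaw mid at crop x 384, cap line ~385). Lower and grip.

>>> play_rows:
  series:
    - [0.75,0,0.12,0,0,0,0]
    - [0.75,0,0.16,0,0,0,0]
    - [0.75,0,0.1,0,0,0,0]
    - [0.75,0,0.03,0,0,0,0]
    - [0.75,0,0,0,0,0,0]
    - [0,0,0,0,0,0,0]
    - [0,0,0,0,0,0,0]
    - [0,0,0,0,0,0,0]
    - [0,0,0,0,0,0,0]
    - [0,0,0,0,0,0,0]
    - [0,0,0,0,0,0,0]
    - [0,0,0,0,0,0,0]
  grip_force: 45

```text
time: 48.83
position: [0.4217, 0.17, 0.0327]
tool_rot: [0.683, 0.182, -0.181, -0.683]
ft_force: [0.0, 0.2, 5.8]
grip_width: 0.0405
```

>>> play_rows:
  series:
    - [0,0,0,0,0,0,0]
    - [0,0,0,0,0,0,0]

```text
time: 49.0
position: [0.4218, 0.17, 0.0327]
tool_rot: [0.683, 0.182, -0.181, -0.683]
ft_force: [0.3, 1.1, 6.2]
grip_width: 0.041
```

>>> play_rows:
  series:
    - [0,0,-0.1,0,0,0,0]
    - [0,0,-0.25,0,0,0,0]
    - [0,0,-0.35,0,0,0,0]
    - [0,0,-0.35,0,0,0,0]
    - [0,0,-0.25,0,0,0,0]
    - [0,0,-0.1,0,0,0,0]
    - [0,0,0,0,0,0,0]

```text
time: 49.58
position: [0.4231, 0.1702, 0.1747]
tool_rot: [0.684, 0.184, -0.179, -0.683]
ft_force: [0.5, 0.3, -0.5]
grip_width: 0.041
```

>>> play_rows:
  series:
    - [0,0.1,0,0.02,0,0,0]
    - [0,0.2,0,0.03,0,0,0]
    - [0,0.25,0,0.05,0,0,0]
    - [0,0.3,0,0.05,0,0,0]
    - [0,0.25,0,0.05,0,0,0]
    - [0,0.2,0,0.04,0,0,0]
    - [0,0.14,0,0.01,0,0,0]
    - [0,0,0,0,0,0,0]
    - [0,0,0,0,0,0,0]
    - [0,0,0,0,0,0,0]

```text
time: 50.42
position: [0.5323, 0.2626, 0.1705]
tool_rot: [0.683, 0.18, -0.183, -0.683]
ft_force: [-0.7, 0.6, 0.0]
grip_width: 0.041
```

Run:
```python
from h import *
go([.5355,.2628,.13],2.0945)
im=eyes.camera('wrist'); save('w31',im,(230,130,430,280),4)
im=eyes.camera('side'); save('s31',im,(210,110,330,210),6)
```

```text
t 50.42 pos [0.5323 0.2626 0.1705] F [-0.7  0.6  0. ] w 0.041
x [ 0.868  0.496 -0.005] y [-0.004 -0.001 -1.   ] z [-0.496  0.868  0.001]
shift/100mm [ 0.031  0.405 -0.014]
rotvec/180deg [-0.0003 -0.0015 -0.0014] deg 0.4
rotvec/180deg [ 2.200e-03  9.985e-01 -5.000e-04] deg 179.7
```

View pics/w31.png

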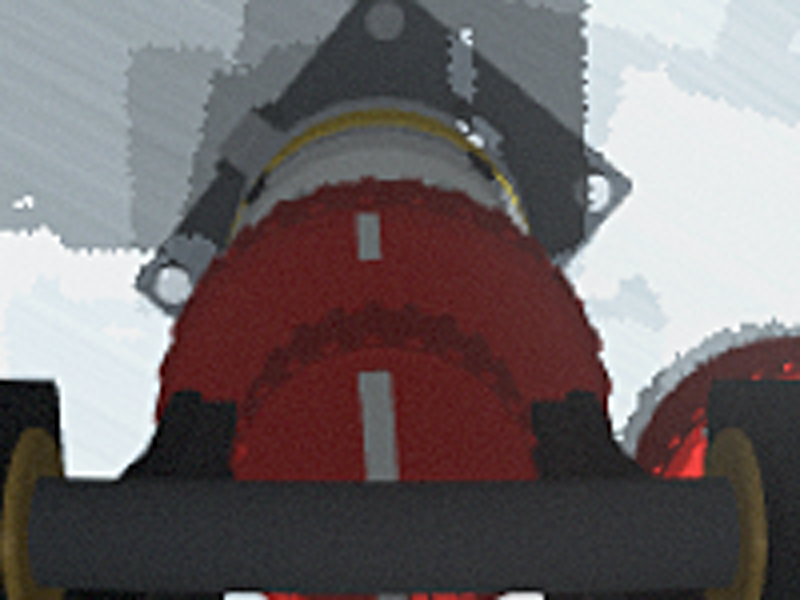

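View pics/s31.png

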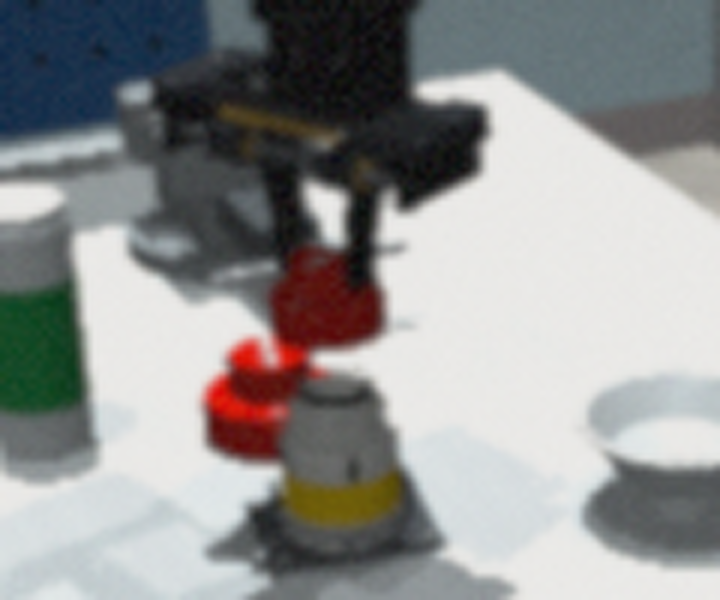

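>>> play_rows:
  series:
    - [0,0.02,0.1,-0.01,0,0,0]
    - [0,0,0.15,0,0,0,0]
    - [0,0,0.15,0,0,0,0]
    - [0,0,0.08,0,0,0,0]
    - [0,0,0.03,0,0,0,0]
    - [0,0,0,0,0,0,0]
    - [0,0,0,0,0,0,0]

```text
time: 51.1
position: [0.5366, 0.2632, 0.1215]
tool_rot: [0.683, 0.182, -0.181, -0.683]
ft_force: [0.4, -0.1, -1.0]
grip_width: 0.0409
```

>>> play_rows:
  series:
    - [0,-0.01,0.03,0,0,0,0]
    - [0,0,0.03,0,0,0,0]
    - [0,0,0.02,0,0,0,0]
    - [0,0,0,0,0,0,0]
    - [0,0,0,0,0,0,0]

```text
time: 51.52
position: [0.5354, 0.2627, 0.1132]
tool_rot: [0.683, 0.181, -0.182, -0.683]
ft_force: [-0.1, 0.7, -0.5]
grip_width: 0.0406
```

>>> play_rows:
  series:
    - [0,0,0.02,0,0,0,0]
    - [0,0,0.02,0,0,0,0]
    - [0,0,0.02,0,0,0,0]
    - [0,0,0,0,0,0,0]
    - [0,0,0,0,0,0,0]
    - [0,0,0,0,0,0,0]

```text
time: 52.02
position: [0.5358, 0.2629, 0.1098]
tool_rot: [0.683, 0.182, -0.181, -0.683]
ft_force: [-4.2, -0.6, 14.3]
grip_width: 0.041
```

>>> play_rows:
  series:
    - [0,-0.01,0.02,0,0,0,0]
    - [0,0,0.015,0,0,0,0]
    - [0,0,0,0,0,0,0]
    - [0,0,0,0,0,0,0]
    - [0,0,0,0,0,0,0]

```text
time: 52.43
position: [0.5358, 0.2628, 0.1071]
tool_rot: [-0.683, -0.183, 0.18, 0.684]
ft_force: [-3.4, -0.7, 16.2]
grip_width: 0.0407
```

>>> play_rows:
  series:
    - [0,0,0.005,0,0,0.02,0]
    - [0,0,0,0,0,0.02,0]
    - [0,0,0,0,0,0.02,0]
    - [0,0,0,0,0,0.02,0]
    - [0,0,0,0,0,0.02,0]
    - [0,0,0,0,0,0.02,0]
    - [0,0,0,0,0,0.02,0]
    - [0,0,0,0,0,0.02,0]
    - [0,0,0,0,0,0.02,0]
    - [0,0,0,0,0,0.02,0]
    - [0,0,0,0,0,0.02,0]
    - [0,0,0,0,0,0.02,0]

```text
time: 53.43
position: [0.5369, 0.2625, 0.1069]
tool_rot: [-0.702, 0.081, -0.085, 0.703]
ft_force: [-3.6, -0.5, 16.7]
grip_width: 0.0407
```

Run:
```python
from h import *
p,M=st(); print('heading',np.arctan2(M[1,2],M[0,2]),robot.get_obs()['moment'])
im=eyes.camera('wrist'); save('w32',im,(230,130,430,280),4)
```

```text
t 53.43 pos [0.5369 0.2625 0.1069] F [-3.6 -0.5 16.7] w 0.0407
x [ 0.972 -0.234  0.006] y [ 0.006  0.001 -1.   ] z [0.234 0.972 0.002]
heading 1.3346022698971234 [-0.12566339  0.65790614  0.37008585]
```

View pics/w32.png

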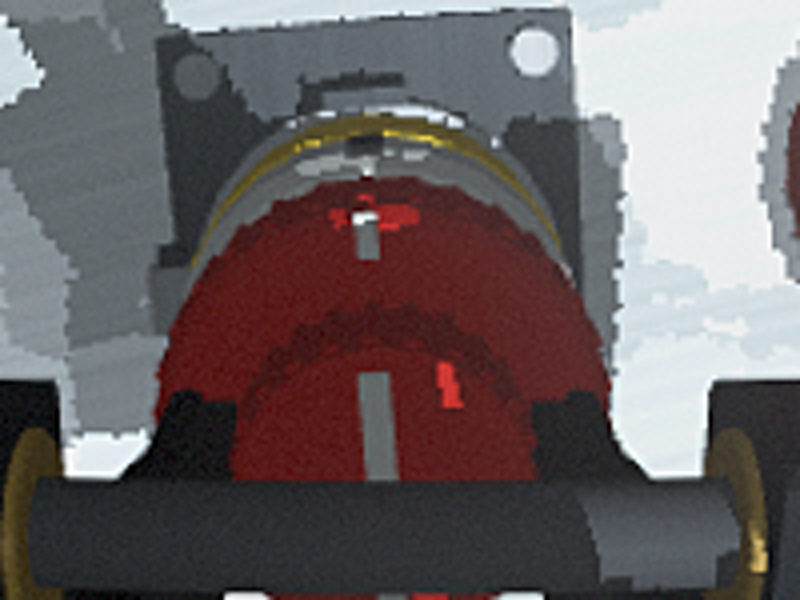

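>>> play_rows:
  series:
    - [0,0,0,0,0,0.008,0]
    - [0,0,0,0,0,0,0]
    - [0,0,0,0,0,0,0]

```text
time: 53.73
position: [0.5365, 0.2625, 0.1069]
tool_rot: [-0.701, 0.089, -0.093, 0.702]
ft_force: [-3.4, -1.0, 16.2]
grip_width: 0.0406
```

Run:
```python
from h import *
p,M=st(); print('heading',np.arctan2(M[1,2],M[0,2]),robot.get_obs()['moment'])
```

```text
t 53.73 pos [0.5365 0.2625 0.1069] F [-3.4 -1.  16.2] w 0.0406
x [ 0.967 -0.255  0.005] y [ 0.005  0.    -1.   ] z [0.255 0.967 0.002]
heading 1.3132985573399558 [-0.33131097  0.53295149  0.39926883]
```

>>> play_rows:
  series:
    - [0,0,0,0,0,0.008,0]
    - [0,0,0,0,0,0,0]
    - [0,0,0,0,0,0,0]

```text
time: 53.98
position: [0.5361, 0.2624, 0.1069]
tool_rot: [-0.7, 0.097, -0.101, 0.7]
ft_force: [-2.9, -0.7, 17.0]
grip_width: 0.0407
```

Run:
```python
from h import *
p,M=st(); print('heading',np.arctan2(M[1,2],M[0,2]),robot.get_obs()['moment'])
im=eyes.camera('wrist'); save('w33',im,(260,150,400,250),6)
```

```text
t 53.98 pos [0.5361 0.2624 0.1069] F [-2.9 -0.7 17. ] w 0.0407
x [ 0.961 -0.278  0.005] y [ 0.005 -0.    -1.   ] z [0.278 0.961 0.001]
heading 1.2894938384308068 [-0.38540557  0.58213596  0.63918328]
```

View pics/w33.png

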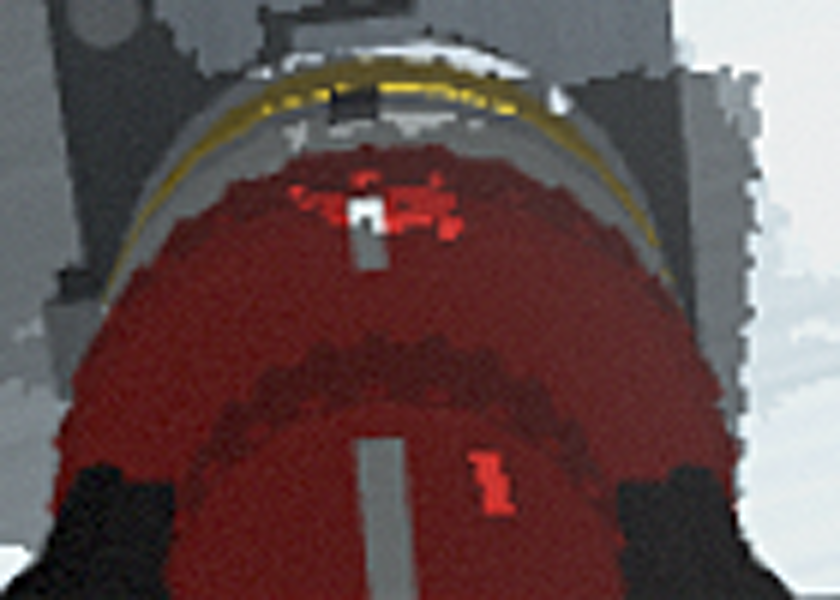

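>>> play_rows:
  series:
    - [0,0,-0.02,0,0,0,0]
    - [0,0,-0.02,0,0,0,0]
    - [0,0,-0.02,0,0,0,0]
    - [0,0,-0.02,0,0,0,0]
    - [0,0,0,0,0,0,0]
    - [0,0,0,0,0,0,0]
    - [0,0,0,0,0,0,0]

```text
time: 54.62
position: [0.5354, 0.2625, 0.1125]
tool_rot: [-0.7, 0.099, -0.101, 0.7]
ft_force: [-1.1, -0.4, 9.1]
grip_width: 0.0406
```

>>> play_rows:
  series:
    - [0,0,-0.02,0,0,0,0]
    - [0,0,-0.02,0,0,0,0]
    - [0,0,0,0,0,0,0]
    - [0,0,0,0,0,0,0]

```text
time: 54.95
position: [0.535, 0.2624, 0.113]
tool_rot: [-0.7, 0.1, -0.1, 0.7]
ft_force: [4.6, 1.5, -13.2]
grip_width: 0.0406
```

>>> play_rows:
  series:
    - [0,0,0.025,0,0,0,0]
    - [0,0,0,0,0,0,0]
    - [0.75,0,0,0,0,0,0]
    - [0.75,0,0,0,0,0,0]
    - [0.75,0,0,0,0,0,0]
    - [0.75,0,0,0,0,0,0]
    - [0.75,0,0,0,0,0,0]
    - [0.75,0,-0.1,0,0,0,0]
    - [0.75,0,-0.3,0,0,0,0]
    - [0.75,0,-0.3,0,0,0,0]
    - [0.75,0,-0.2,0,0,0,0]
    - [0.75,0,0,0,0,0,0]

```text
time: 55.95
position: [0.5378, 0.2632, 0.2085]
tool_rot: [-0.698, 0.097, -0.104, 0.701]
ft_force: [0.9, 0.7, -0.1]
grip_width: 0.0652
```

>>> play_rows:
  series:
    - [0.75,-0.2,-0.1,0,0,0,0]
    - [0.75,-0.3,-0.1,0,0,0,0]
    - [0.75,-0.3,0,0,0,0,0]
    - [0.75,-0.2,0,0,0,0,0]
    - [0.75,0,0,0,0,0,0]
    - [0.75,0,0,0,0,0,0]
    - [0.75,0,0,0,0,0,0]

```text
time: 56.53
position: [0.4395, 0.2904, 0.2229]
tool_rot: [-0.7, 0.1, -0.101, 0.7]
ft_force: [0.9, 0.3, 0.2]
grip_width: 0.0655
```

Run:
```python
from h import *
st()
im=eyes.camera('wrist'); save('w34',im)
im=eyes.camera('top'); save('t34',im); save('t34a',im,(160,160,300,270),5); save('t34b',im,(330,160,450,280),6)
im=eyes.camera('side'); save('s34',im,(210,110,330,210),6)
```

```text
t 56.53 pos [0.4395 0.2904 0.2229] F [0.9 0.3 0.2] w 0.0655
x [ 0.96  -0.281  0.001] y [ 0.001  0.    -1.   ] z [0.281 0.96  0.   ]
```

View pics/w34.png

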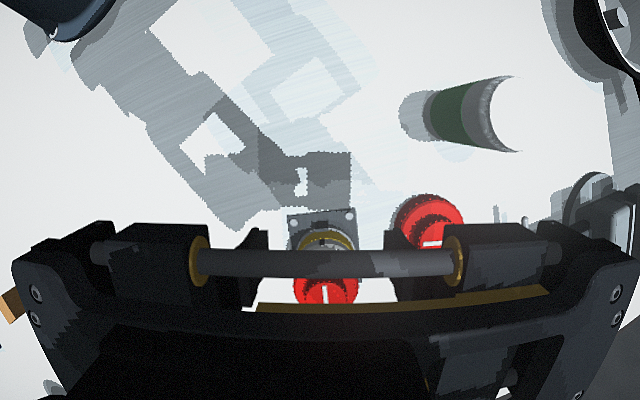

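View pics/t34.png

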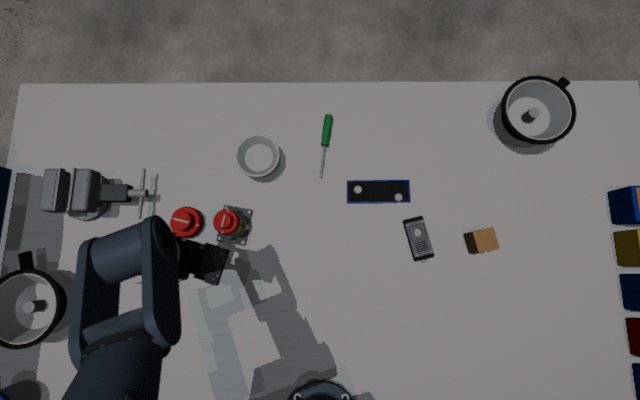

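View pics/t34a.png

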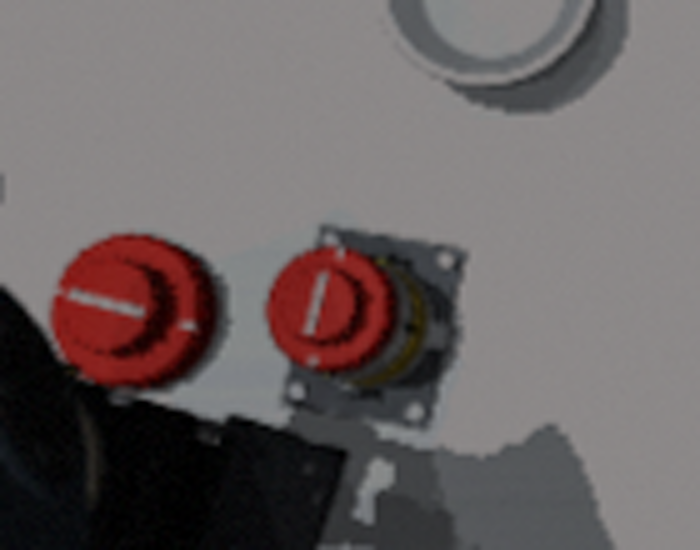

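View pics/t34b.png

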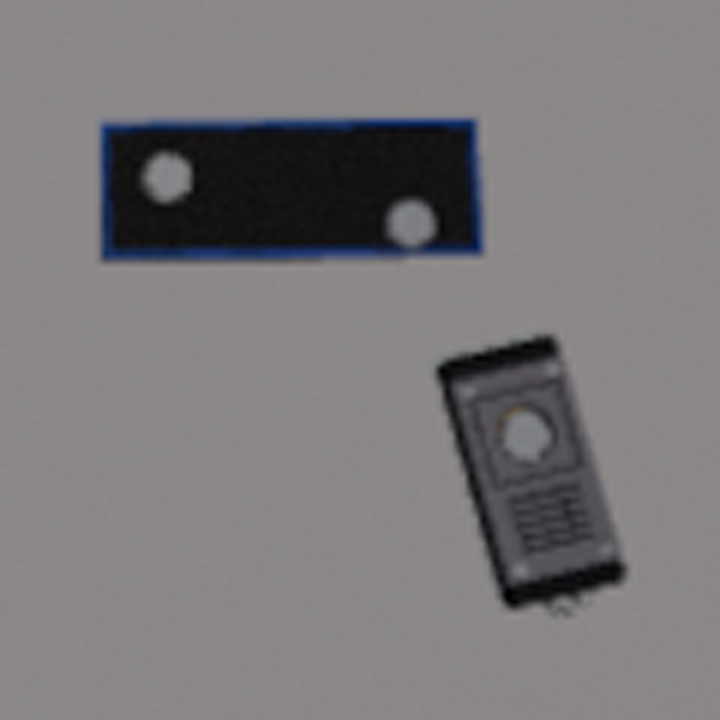

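View pics/s34.png

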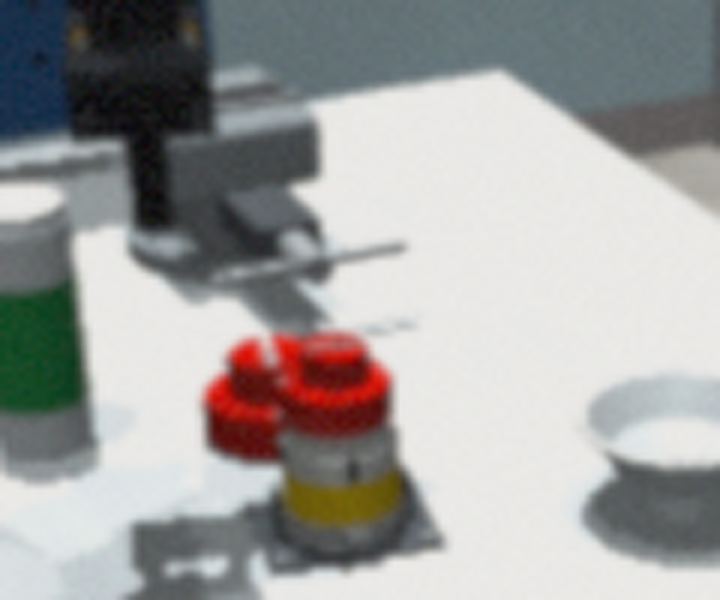

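Run:
```python
from h import *
P=atz('top',417.4,232.1,.026);print(P); go([P[0],P[1],.12],np.pi/2)
```

```text
[ 0.5130911  -0.27759798  0.026     ]
t 56.68 pos [0.4399 0.2901 0.2226] F [ 0.1 -0.8  0. ] w 0.0653
x [ 0.959 -0.282  0.001] y [ 0.001  0.    -1.   ] z [0.282 0.959 0.   ]
shift/100mm [ 2.305  1.026 -5.24 ]
rotvec/180deg [-0.0001 -0.0911  0.0002] deg 16.4
rotvec/180deg [-3.000e-04  9.089e-01 -1.000e-04] deg 163.6
```

>>> play_rows:
  series:
    - [0.4,0,0,0,0,-0.03,0]
    - [0.4,0,0,0,0,-0.03,0]
    - [0.4,0,0,0,0,-0.031,0]
    - [0.4,0.02,0,-0.15,0,0,0]
    - [0.4,0.04,0,-0.3,0,0,0]
    - [0.4,0.05,0,-0.36,0,0,0]
    - [0.4,0.05,0,-0.36,0,0,0]
    - [0.4,0.05,0,-0.36,0,0,0]
    - [0.4,0.05,0,-0.36,0,0,0]
    - [0.4,0.05,0,-0.36,0,0,0]
    - [0.4,0.05,0,-0.36,0,0,0]
    - [0.4,0.05,0,-0.36,0,0,0]

```text
time: 57.68
position: [0.4805, -0.0092, 0.2227]
tool_rot: [0.707, -0.0, 0.0, -0.707]
ft_force: [0.7, -0.3, 0.3]
grip_width: 0.035
```

>>> play_rows:
  series:
    - [0.4,0.05,0,-0.36,0,0,0]
    - [0.4,0.05,0,-0.36,0,0,0]
    - [0.4,0.05,0,-0.36,0,0,0]
    - [0.4,0.05,0,-0.36,0,0,0]
    - [0.4,0.05,0,-0.36,0,0,0]
    - [0.4,0.04,0,-0.36,0,0,0]
    - [0.4,0.03,0,-0.3,0,0,0]
    - [0.4,0,0.3,-0.2,0,0,0]
    - [0.4,0,0.3,0,0,0,0]
    - [0.4,0,0.3,0,0,0,0]
    - [0.4,0,0.1,0,0,0,0]
    - [0.4,0,0,0,0,0,0]

```text
time: 58.68
position: [0.5101, -0.272, 0.1196]
tool_rot: [-0.706, 0.002, 0.002, 0.709]
ft_force: [-0.1, -0.0, 0.0]
grip_width: 0.0351
```

Run:
```python
from h import *
go([.513,-.2776,.12],np.pi/2)
im=eyes.camera('wrist'); save('w35',im); save('w35a',cv2.convertScaleAbs(im,alpha=1.3),(230,110,430,260),4)
```

```text
t 58.68 pos [ 0.5101 -0.272   0.1196] F [-0.1 -0.   0. ] w 0.0351
x [ 1.    -0.    -0.006] y [-0.006  0.004 -1.   ] z [0.001 1.    0.004]
shift/100mm [ 0.029 -0.004 -0.056]
rotvec/180deg [-0.0014 -0.0002 -0.0018] deg 0.4
rotvec/180deg [ 0.0028  0.9998 -0.0022] deg 180.0
```

View pics/w35a.png

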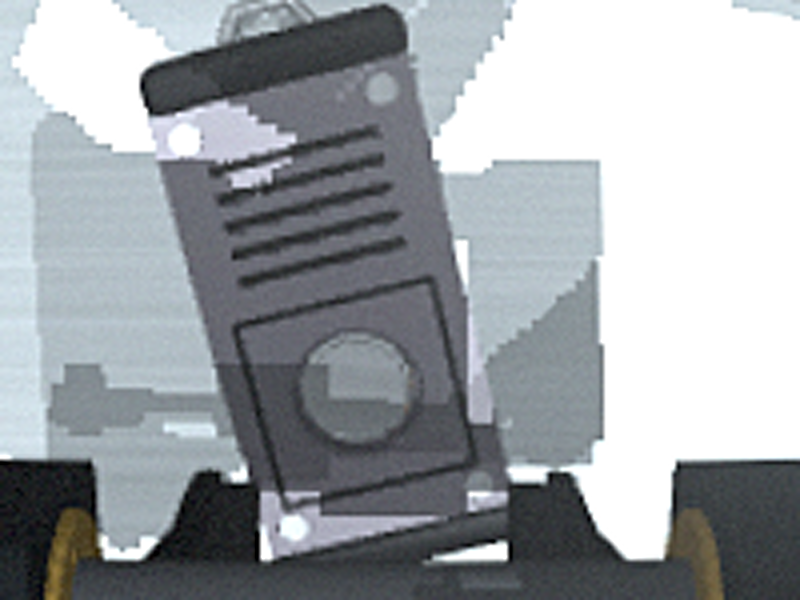

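Run:
```python
from h import *
P=atz('wrist',230+358.5/4-.5,110+390.5/4-.5,.026)+[.0015,.0018,0];print(P); go([P[0],P[1],.032],np.pi/2)
```

```text
[ 0.51482153 -0.27818919  0.026     ]
t 58.73 pos [ 0.5115 -0.2726  0.1217] F [ 0.4 -0.2  0.3] w 0.0345
x [ 1.     0.    -0.002] y [-0.002  0.002 -1.   ] z [-0.     1.     0.002]
shift/100mm [ 0.035  0.897 -0.057]
rotvec/180deg [-0.0006  0.     -0.0007] deg 0.2
rotvec/180deg [-1.1e-03 -1.0e+00  9.0e-04] deg 180.0
```

>>> play_rows:
  series:
    - [0,0.03,0.1,-0.05,0,0,0]
    - [0,0,0.2,0,0,0,0]
    - [0,0,0.2,0,0,0,0]
    - [0,0,0.15,0,0,0,0]
    - [0,0,0.1,0,0,0,0]
    - [0,0,0.08,0,0,0,0]
    - [0,0,0.05,0,0,0,0]
    - [0,0,0,0,0,0,0]
    - [0,0,0,0,0,0,0]
    - [0,0,0,0,0,0,0]
    - [0,0,0,0,0,0,0]

```text
time: 59.65
position: [0.5155, -0.278, 0.0356]
tool_rot: [0.707, 0.001, 0.0, -0.707]
ft_force: [-0.2, -0.3, -0.1]
grip_width: 0.0004
```

>>> play_rows:
  series:
    - [0,0,0.02,0,0,0,0]
    - [0,0,0.02,0,0,0,0]
    - [0,0,0.02,0,0,0,0]
    - [0,0,0,0,0,0,0]
    - [0,0,0,0,0,0,0]

```text
time: 60.07
position: [0.5149, -0.2775, 0.0285]
tool_rot: [-0.707, -0.0, 0.0, 0.707]
ft_force: [-0.2, -0.3, 0.6]
grip_width: 0.0005
```

>>> play_rows:
  series:
    - [0,0,0.02,0,0,0,0]
    - [0,0,0.01,0,0,0,0]
    - [0,0,0.02,0,0,0,0]
    - [0,0,0,0,0,0,0]
    - [0,0,0,0,0,0,0]

```text
time: 60.48
position: [0.5151, -0.2776, 0.0255]
tool_rot: [0.707, 0.0, -0.0, -0.707]
ft_force: [-1.8, 1.5, 11.1]
grip_width: 0.0004
```

>>> play_rows:
  series:
    - [0,0,-0.1,0,0,0,0]
    - [0.4,0,-0.2,0,0,0,0]
    - [0.4,0,-0.3,0,0,0,0]
    - [0.4,0,-0.3,0,0,0,0]
    - [0.4,0,-0.1,0,0,0,0]
    - [0.4,0,0,0,0,0,0]
    - [0.4,0,0,0,0,0,0]

```text
time: 61.07
position: [0.515, -0.2776, 0.1239]
tool_rot: [0.707, 0.0, -0.0, -0.707]
ft_force: [-0.5, -0.0, -0.4]
grip_width: 0.0309
```

Run:
```python
from h import *
st()
im=eyes.camera('wrist'); save('w36a',cv2.convertScaleAbs(im,alpha=1.3),(270,130,390,230),6)
im=eyes.camera('side'); save('s36',im)
im=eyes.camera('top'); save('t36',im)
```

```text
t 61.07 pos [ 0.515  -0.2776  0.1239] F [-0.5 -0.  -0.4] w 0.0309
x [1.    0.001 0.001] y [ 0.001 -0.    -1.   ] z [-0.001  1.    -0.   ]
```

View pics/w36a.png

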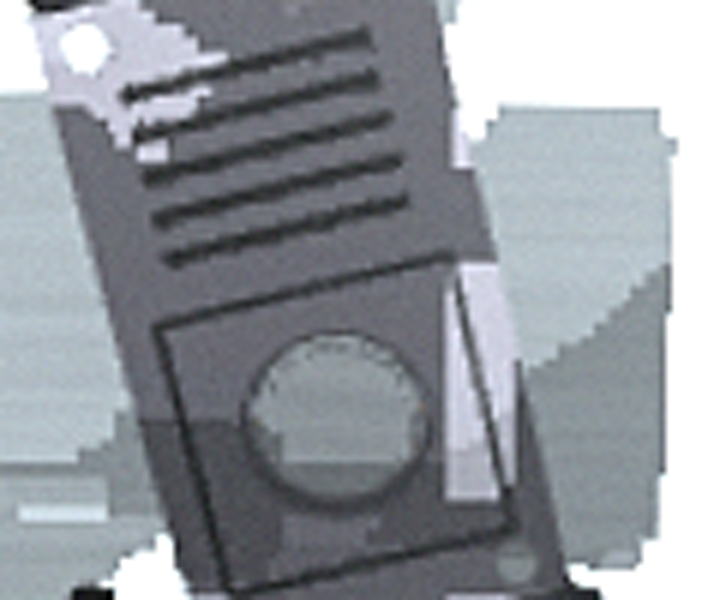

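View pics/t36.png

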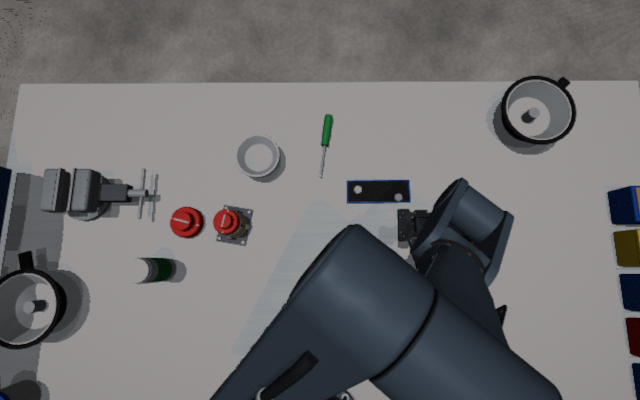

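View pics/s36.png

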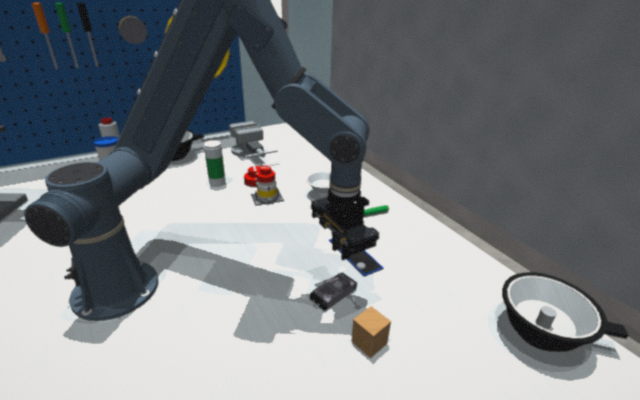

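Run:
```python
from h import *
print(ticket.hand_in())
```

```text
the job is handed in; nothing more can be done
None
```

I handed the job in at about 61 s. All the steps were done, and my last checks agree with the end conditions; no verdict was reported.

- **What was on the bench:** I found two spent cells and one open transmitter. The overhead, side and wrist pictures showed no third spent cell and no second transmitter.
- **Tub:** I pressed the red cap, turned it anticlockwise, lifted it off and set it on the bench. I dropped both spent cells in and saw both in the pictures. I then put the cap back, pressed it about 6 mm (17 N) and turned it clockwise to the stop.
- **Cap lock:** A 13 N upward pull did not move the cap. Its lower edge came out about 80 mm above the tub's underside, and its line matches the tub's mark in the wrist picture.
- **Transmitter:** I set a fresh cell in the recess and pressed it to its stop with 19 N. The housing was later knocked about 3 cm aside, which moved the cell within its play. I pressed it again with 11 N; the fingertips stopped at the same height, flush with the face, and the last picture shows it level and inside the recess.

**Mishaps and disagreements:**
- **Fingertips:** They turned out to be at the reported position, not 25 mm ahead of it. My first grip closed above the cap and touched only its top.
- **Fresh cells in the tray:** One bad squeeze (about 17 N sideways) pushed a fresh cell against the tray rim. My first grip on the next one slid over its top. Two fresh cells are still in the tray, and that first one now lies against the rim.
- **Wrist camera:** It read positions several millimetres off in places, so I lined up the cell and recess within the same picture.

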